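# Pin the scent dish, lift it and hold it a quarter turn round

### The arm

A 6-joint arm with a two-finger parallel gripper is mounted at the origin on the work surface. World frame = base frame: x ahead of the robot, y to its left, z up, the work surface at z = 0. Lengths are in mm, angles in rad, forces in N, time in s.
With the tool pointing down it reaches from about 300 to 875 mm from the base axis. Payload 6.4 kg.
Tool frame: the origin (TCP) lies at the very end of the fingers, on their centre line; the grasp point (between the pads) lies 19 mm behind it; x points along the fingers, y is the direction in which the jaws open and shut, and the axes are right-handed (so a half turn about x gives the same grasp; the last joint's range is limited). The gripper opens to 88 mm and grips with 3 to 60 N. Pads are 18 mm wide; open, the fingers measure 123 mm over their backs; the gripper's body (75 mm by 187 mm) begins 45 mm behind the grasp point.
Start: joints at [0.976, 0.181, 1.607, -0, 1.354, -0.206], TCP at [217.96, 532.104, 238.714] pointing down, gripper open.
Joint ranges: [-2.99, 2.99], [-0.89, 2.07], [0.3, 2.58], [-1.14, 4.28], [0, 2.63], [-3.12, 3.12]. Speed limits (rad/s): [2.57, 2.57, 3.01, 3.14, 3.14, 3.14].

### API

Orientations are given as a rotation vector (axis times angle).
In Python, from cell import robot gives the robot as it stands.
- The arm moves only by the tool carry_out, never from a script. Its argument "plan" is a list of rows, each a list of 7 numbers: the shift along the tool's x, y, z in mm, then the turn, a rotation vector about the tool's x, y, z in rad, then the opening, from 0 (shut) to 1 (fully open). A call has 1 to 5 rows; each row shifts and turns the commanded pose from where the row before left it, along the tool's axes as they then stand; what a row does not reach is not made up. A row lasts 1/12 s, in which the tool goes at most 41.7 mm and 7.16 degrees, less where a joint would pass 70% of its speed; a pose out of reach is approached as far as the arm can. A call is refused whole if a number of a shift passes 41.7 or a number of a turn 0.125, either way. A call with a gripper value outside its range is refused whole. The fingers move at their own pace and stop on an object; "force" is the grip in N (left out, the last holds). Time passes only in rows, so rows that do not move let the fingers close. It gives the time, the measured TCP pose, the force and the opening at its end, in the units of the state.
- robot.get_state(): the state, without advancing time (a new reading comes with each control period).
- robot.camera(name): name is "scene" or "top"; returns (picture, depth): 480x640x3 uint8, blue, green, red; 480x640 float32, mm along the optical axis (not along the pixel's ray), 0 where there is no reading.
- robot.camera_info(name): a dict with "fx", "fy", "cx", "cy" (pixels), "world_to_cam" (4x4, takes a point from world to camera coordinates). Camera axes: x right, y down, z forward; pixel columns grow to the right and rows downward; lengths in mm; the calibration is good to about 2 mm. A picture is of the moment at which its call begins. camera_info takes no time and is no camera call.
- robot.hand_in(): hands the job in, once; it reports no verdict.
Trained networks look in the newest picture that a camera, given by its name, has taken for a name from the list of things; names that differ only in an ending like _2 or _b are one class to them, and where a whole thing is asked for, a point or a joint stands for the part that bears it (a point fixed in the world has none). Each returns a list of dicts, best first, with "conf" (0 to 1); they miss things now and then, are a little off and sometimes report something else, mostly with a low value. They report only what shows in the picture. A call takes as long as a camera call.
- robot.recognise(camera, query): "bbox" ([left, top, width, height] in pixels, round what is visible of it).
- robot.masks_of(camera, query): "mask" (480x640 bool, what is visible of it) and "bbox" ([left, top, width, height] in pixels, round what is visible of it).
The state is a dict: "t": time; "q": joint angles; "joint_vel": joint speeds; "tau": joint torques, N m; "ee_pos": TCP position; "ee_rot": TCP orientation; "contact_force": force on the tool from outside, world axes, zero at the start; "torque": the same for the moment, N m; "opening": opening from 0.0 (shut) to 1.0 (fully open).
Only numpy, scipy, OpenCV 4.12 (cv2) and the standard library are available. Lean on these libraries where they do the work, as an engineer would, in place of code of your own. Each camera call takes 0.05 s, during which the arm holds its last target.

### The job

Lock the swivelling scent dish to its carrier: take the loose pin from the white stand and push it down through the hole in the dish's ear and the carrier's ear below it until its head rests on the dish's ear. Then lift the dish off the tray by the bar over it and turn it a quarter turn, either way, keeping it level and the loose ball in the middle of the dish. Finish while still holding it like that, about a hand's breadth above the middle of the tray, so the tray can be wiped; leave the tumbler, pill tin, hairbrush and swab box alone.

Things in the scene. Friction and masses are not known exactly. Their poses are not given: they have to be found in the camera images.
- tray: fixed pale grey polypropylene tray, 220 (its x) x 300 (its y) mm, 18 high, walls and floor 4 mm thick; it stands anywhere near the middle of the ledge, turned up to 0.45 rad. Origin: centre of its underside, z up. The dish's carrier stands in it.
- carrier: loose steel carrier standing on the tray floor, axes within 0.06 rad of the tray's at the start. Origin: centre of its underside, under the dish's centre, z up. Foot disc 100 mm wide; uprights (14 x 6 mm) at y = +-87 mm carry the overhead bar. An ear on the +x side, 32 x 32 mm, z 9 to 14, has a hole at x = 100 mm. With dish about 440 g (x 0.8 to 1.25), weight nearly under the bar's middle.
- bar_mid (a point): centre of the carrier's straight overhead bar, 117 mm above the carrier's underside; axes as the carrier's. The bar runs along y: 180 long, 16 wide (x), 14 high; below it is free space down to the ball's top, 64 mm below this point. Pinch it here across its width (along x).
- carrier_hole (a point): centre of the mouth (upper face) of the 12 mm hole in the carrier's ear, 14 mm above the carrier's underside; the hole is 5 mm long, vertical, and open below.
- dish (a joint): swivel of the dish on the carrier about the vertical axis through the dish's centre, rad, counter-clockwise from above, 0 = the two holes in line, -0.5 to 0.5; it turns very easily and starts within 0.01 of 0. The pin locks it to within about 0.03 rad.
- dish_mid (a point): middle of the dish's upper face, 21 mm above the carrier's underside; axes turn with the dish. The white dish is round, 144 mm across, a shallow cone that rises by 7 degrees from the middle to a rim 34 mm above the carrier's underside.
- dish_hole (a point): centre of the mouth (upper face) of the 12 mm hole in the dish's ear, 100 mm from the dish's centre on its +x side, 21 mm above the carrier's underside; ear 32 x 32 mm and 5 mm thick, straight above the carrier's ear with 2 mm between. The space from the hole to the dish's rim is 28 mm.
- ball_center (a point): centre of the loose fired-clay scent ball, 32 mm in diameter, 30 g, lying in the middle of the dish, its centre 16 mm above dish_mid. It rolls.
- stand: fixed white ceramic block, 60 x 60 mm, 36 high, to the robot's left (+y) of the tray, any yaw, with a vertical hole in the middle of its top (13 mm wide) that holds the pin upright, head on the top. Origin: centre of its underside.
- pin: loose steel pin, 48 mm long, 50 g: shank 9 mm in diameter, 18 long, chamfered end, below a round head 18 mm in diameter, 30 high. Origin: centre of the shank's lower end, z towards the head. At the start it stands upright in the stand, origin 18 mm above the ledge. In place its head rests on the dish's ear, its lower end 3 mm above the carrier's underside level.
- pin_tip (a point): centre of the lower end of the pin's shank; same place and axes as pin.
- tumbler: glass tumbler, 72 mm across, 100 high, upright on the ledge to the right (-y) of the tray; not to be moved. Origin: centre of its underside.
- pill_tin: round aluminium tin, 66 mm across, 24 high, on the ledge to the right (-y) of the tray; not to be moved. Origin: centre of its underside.
- hairbrush: pink hairbrush, 195 x 55 x 26 mm, on the middle tier of the stacked grey tiers (170 x 250 mm, 230 high, far left of the ledge); not to be moved. Origin: underside.
- swab_box: lidded clear box, 84 x 104 x 78 mm, on the top tier of the stacked tiers; not to be moved. Origin: centre of its underside.

How it is judged (in metres and radians):
On the way, in this order (a step that is already met when the one before it is completed fails the run):
1. the pin is down through both ears, its head on the dish's ear, while the carrier still stands in the tray (z of pin_tip in the frame of carrier between -0.004 and 0.006 m and x of pin_tip in the frame of carrier between 0.095 and 0.105 m and y of pin_tip in the frame of carrier between -0.005 and 0.005 m and z of carrier in the frame of tray below 0.012 m), for 0.2 s.
2. the pinned dish is lifted clear of the tray (z of pin_tip in the frame of carrier between -0.004 and 0.006 m and x of pin_tip in the frame of carrier between 0.095 and 0.105 m and y of pin_tip in the frame of carrier between -0.005 and 0.005 m and z of carrier in the frame of tray above 0.04 m), for 0.2 s.
At the end, for the whole second after the job is handed in: Gripper holds the carrier 50-160 mm above the tray's underside, within 70 mm of its centre, not touching it; x axes of carrier and dish along the tray's y within 0.2 rad; level within 0.1 rad; ball centre within 25 mm of dish_mid (16 if centred); pin seated in both ears within 3 mm (z of pin_tip in the frame of carrier between -0.004 and 0.006 m and x of pin_tip in the frame of carrier between 0.095 and 0.105 m and y of pin_tip in the frame of carrier between -0.005 and 0.005 m and distance between ball_center and dish_mid below 0.025 m and z of carrier in the frame of tray between 0.05 and 0.16 m and horizontal distance between carrier and tray below 0.07 m and angle between the x axis of each of carrier, dish_mid and the y axis of tray, either way round below 0.2 rad and angle between carrier's own z axis and vertical below 0.1 rad and contact force between the fingers and carrier above 1 N and contact force between carrier and tray below 0.05 N); the arm keeps its last pose, push and grip.
It fails at once if the ball leaves the middle part of the dish (more than about 40 mm off centre) (distance between ball_center and dish_mid above 0.047 m).
It fails at once if the carrier is tipped by more than 0.25 rad (angle between carrier's own z axis and vertical above 0.25 rad).
It fails at once if the tumbler, pill tin, hairbrush or swab box is moved by more than 20 mm (distance of any of tumbler, pill_tin, hairbrush, swab_box from where it was at the start of the episode above 0.02 m).
It also fails if it takes over 67 s, if anything falls off the work surface, if the arm or the gripper's body presses on something with over 40 N, if the wrist force passes 120 N, or if a joint passes its speed limit or range.

## Working session

There is one attempt and no reset: what is moved stays moved. The work goes in short steps, Python scripts to look and compute and a tool call to move; the robot and the scene stay as the last step left them, time stands still between calls to the robot, and variables do not carry over. Pictures are saved under pics/ and viewed, and the job is handed in when it is done.

Besides the shell and the picture viewer there is one more tool, called after "Emit:" as name(argument=value, ...) on one line, values as JSON. carry_out: Moves the arm, as the interface text tells. Its arguments: {"type":"object","properties":{"plan":{"type":"array","items":{"type":"array","items":{"type":"number"}}},"force":{"type":"number"}},"required":["plan"]}

```bash
ls; mkdir -p pics; cat > h.py <<'E'
import numpy as np, cv2
from scipy.spatial.transform import Rotation as R
from cell import robot
def cloud(cam,d):
    i=robot.camera_info(cam); T=np.linalg.inv(np.array(i['world_to_cam']))
    v,u=np.mgrid[0:480,0:640]
    P=np.stack([(u-i['cx'])/i['fx']*d,(v-i['cy'])/i['fy']*d,d],-1)
    return P@T[:3,:3].T+T[:3,3]
def proj(cam,p):
    i=robot.camera_info(cam); W=np.array(i['world_to_cam']); c=W[:3,:3]@np.array(p)+W[:3,3]
    return i['fx']*c[0]/c[2]+i['cx'], i['fy']*c[1]/c[2]+i['cy']
E
python3 - <<'E'
from h import *
for c in ['scene','top']:
    p,d=robot.camera(c); cv2.imwrite(f'pics/{c}0.png',p); np.save(f'{c}0.npy',d)
    i=robot.camera_info(c); T=np.linalg.inv(np.array(i['world_to_cam'])); print(c,i['fx'],T.round(3).tolist())
s=robot.get_state(); print(s); print(R.from_rotvec(s['ee_rot']).as_matrix().round(3))
E
```

```text
pics
scene 433.1886821032686 [[-0.719, 0.37, -0.588, 1258.678], [0.694, 0.36, -0.623, 786.151], [-0.019, -0.856, -0.517, 799.13], [0.0, 0.0, 0.0, 1.0]]
top 583.3140296770455 [[-0.001, -0.995, 0.104, 355.628], [-1.0, 0.002, 0.008, 6.031], [-0.008, -0.104, -0.995, 1703.046], [0.0, 0.0, 0.0, 1.0]]
{'t': 0.1, 'q': array([ 9.75707970e-01,  1.81446473e-01,  1.60790178e+00,  2.93128297e-05,
        1.35375203e+00, -2.06318779e-01]), 'joint_vel': array([ 0.00062193, -0.00229151, -0.00112446,  0.00038689, -0.00017978,
       -0.001296  ]), 'tau': array([ 1.12341142e-03, -4.34814870e+01, -3.42697155e+01,  7.04672048e-02,
        3.40445701e-02, -5.17693775e-05]), 'ee_pos': array([217.67358483, 531.70495557, 237.91462042]), 'ee_rot': array([ 0.30393428,  1.54980883, -0.30610872]), 'contact_force': array([ 0.79103191,  0.08915312, -0.17804649]), 'torque': array([0.01051838, 0.00303614, 0.05315958]), 'opening': 1.0015316251368032}
[[-0.001  0.379  0.925]
 [-0.001  0.925 -0.379]
 [-1.    -0.001 -0.   ]]
```

View pics/scene0.png

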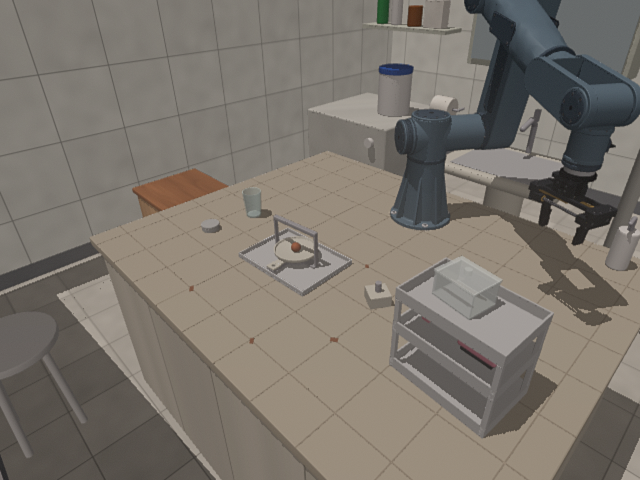

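View pics/top0.png

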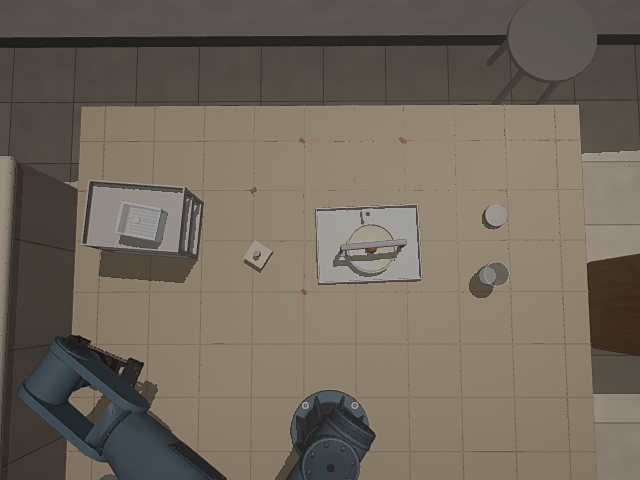

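```bash
python3 - <<'E'
from h import *
p=cv2.imread('pics/top0.png')
a=cv2.resize(p[195:295,305:430],None,fx=6,fy=6,interpolation=cv2.INTER_CUBIC); cv2.imwrite('pics/c1.png',a)
a=cv2.resize(p[235:275,235:280],None,fx=14,fy=14,interpolation=cv2.INTER_CUBIC); cv2.imwrite('pics/c2.png',a)
p=cv2.imread('pics/scene0.png')
a=cv2.resize(p[205:310,230:400],None,fx=4.7,fy=4.7,interpolation=cv2.INTER_CUBIC); cv2.imwrite('pics/c3.png',a)
P=cloud('top',np.load('top0.npy'))
np.set_printoptions(suppress=True,precision=1,linewidth=150)
b=P[225:265,330:415].reshape(-1,3); m=(b[:,2]>107)&(b[:,2]<140); q=b[m]
print('bar z',np.median(q[:,2]),len(q),q.min(0),q.max(0)); 
r=cv2.minAreaRect(q[:,:2].astype(np.float32)); print('bar rect',r)
b=P[195:295,305:430].reshape(-1,3); q=b[(b[:,2]>-5)&(b[:,2]<25)&(b[:,2]>12)]; print(q.min(0),q.max(0),len(q))
b=P[238:275,240:276]; 
q=b.reshape(-1,3); s=q[(q[:,2]>28)&(q[:,2]<45)]; print('stand',len(s),np.median(s[:,2]),cv2.minAreaRect(s[:,:2].astype(np.float32)))
s=q[(q[:,2]>58)&(q[:,2]<80)]; print('pin',len(s),s)
for n in ['tray','stand','pin','tumbler','dish_hole','dish','ball_center','bar_mid','carrier']:
    for c in ['top','scene']:
        try: print(n,c,[(x['conf'],x['bbox']) for x in robot.recognise(c,n)][:2])
        except Exception as e: print(n,c,e)
E
```

```text
bar z 129.32224564554713 403 [ 500.6 -209.5  115.5] [530.8 -31.9 139.5]
bar rect ((516.0054321289062, -120.2376708984375), (16.711830139160156, 178.4647216796875), 4.913054466247559)
[ 383.4 -287.7   12. ] [673.5  69.9  25. ] 935
stand 393 37.37169455749449 ((498.04022216796875, 204.8839569091797), (61.64750671386719, 59.57337188720703), 57.6025505065918)
pin 32 [[506.9 209.5  61.8]
 [506.1 205.6  70.5]
 [506.3 203.1  67.6]
 [503.2 211.1  70.8]
 [503.6 208.9  66.4]
 [503.3 205.6  69.8]
 [503.6 203.2  66.6]
 [503.7 200.6  65.1]
 [500.8 211.7  66.4]
 [501.  209.2  63.6]
 [501.1 206.5  62.9]
 [500.7 203.1  67.5]
 [500.4 199.8  70.9]
 [500.6 197.4  68. ]
 [497.5 211.   71.3]
 [497.5 208.2  71.6]
 [498.3 206.5  62.3]
 [497.9 203.2  66.6]
 [497.7 200.1  68.9]
 [497.5 197.   71.3]
 [495.4 212.1  62.7]
 [495.1 208.7  66.9]
 [494.8 205.6  69.6]
 [494.6 202.4  72.9]
 [494.9 200.1  68.6]
 [494.9 197.2  68.8]
 [491.6 207.8  74.2]
 [491.7 205.1  73.6]
 [492.2 203.   67.5]
 [492.6 200.7  63.1]
 [489.2 205.5  69.9]
 [489.2 202.7  69.9]]
tray top [(0.95, [318.3, 204.6, 100.7, 80.3])]
tray scene [(0.
[... 158 characters left out ...]
, 70.8, 67.3])]
pin scene []
tumbler top [(0.58, [477.7, 261.5, 29.5, 20.8])]
tumbler scene [(0.97, [242.9, 189.7, 19.3, 28.8])]
dish_hole top [(0.83, [345.6, 210.2, 52.1, 63.4])]
dish_hole scene [(0.7, [264.9, 236.7, 51.4, 33.4])]
dish top [(0.89, [346.8, 204.1, 50.8, 69.5]), (0.3, [366.8, 246.6, 12.1, 3.2])]
dish scene [(0.61, [265.7, 236.8, 51.2, 36.3])]
ball_center top [(0.46, [368.1, 248.7, 9.9, 2.8])]
ball_center scene [(0.38, [290.3, 241.7, 10.9, 8.3])]
bar_mid top [(0.56, [338.2, 207.6, 68.3, 69.0])]
bar_mid scene [(0.83, [268.2, 217.3, 48.8, 52.9])]
carrier top [(0.68, [318.5, 203.4, 103.0, 80.4]), (0.6, [340.9, 208.8, 63.0, 66.4])]
carrier scene [(0.88, [266.5, 214.4, 53.9, 54.2])]
```

View pics/c1.png

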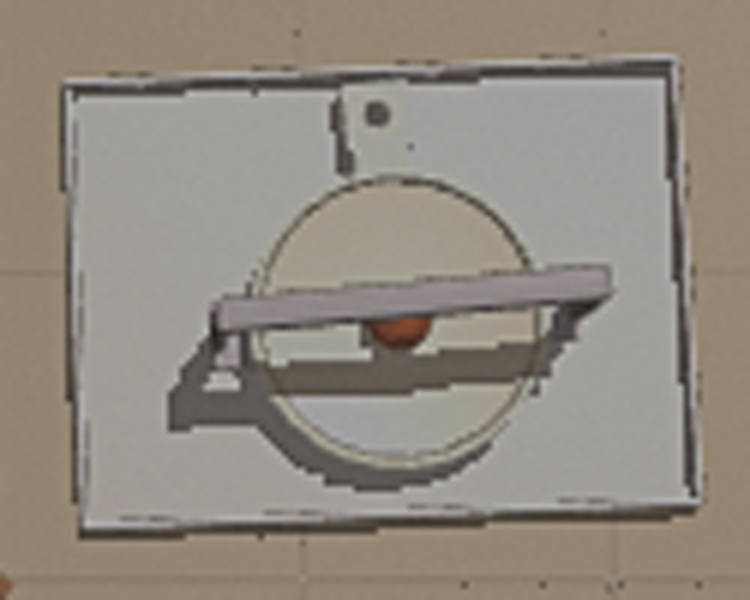

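View pics/c2.png

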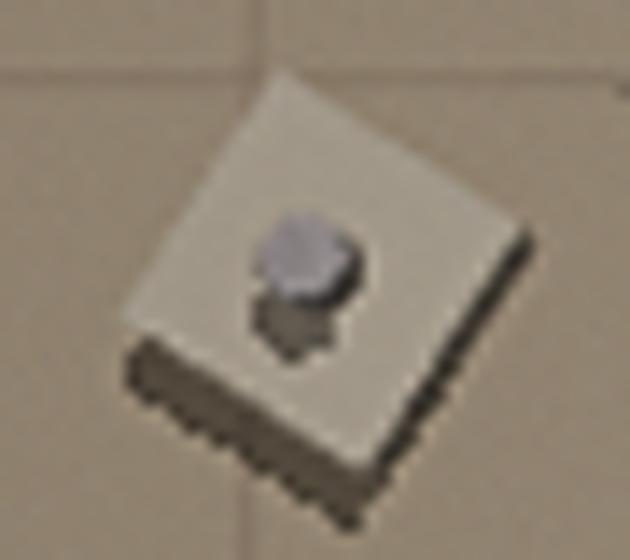

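View pics/c3.png

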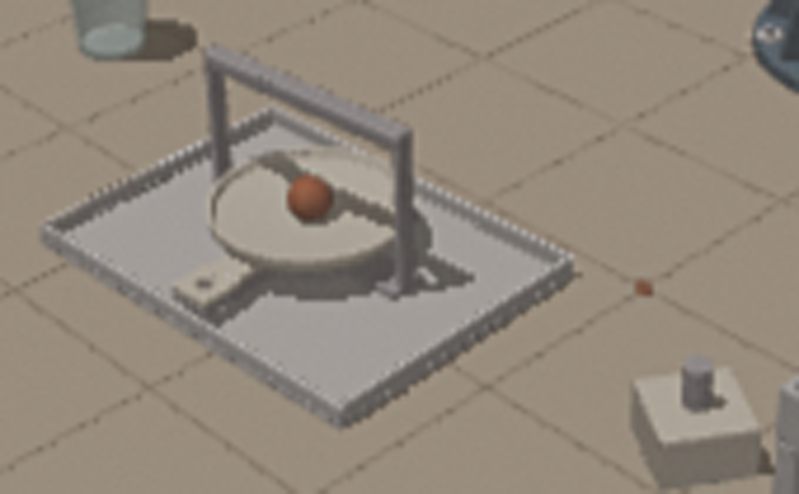

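```bash
cat >> h.py <<'E'
def ray(cam,u,v,z):
    i=robot.camera_info(cam); T=np.linalg.inv(np.array(i['world_to_cam']))
    d=T[:3,:3]@np.array([(u-i['cx'])/i['fx'],(v-i['cy'])/i['fy'],1]); o=T[:3,3]
    return o+d*(z-o[2])/d[2]
np.set_printoptions(suppress=True,precision=1,linewidth=150)
E
python3 - <<'E'
from h import *
c1=lambda x,y:(305+(x+.5)/6-.5,195+(y+.5)/6-.5)
c2=lambda x,y:(235+(x+.5)/14-.5,235+(y+.5)/14-.5)
c3=lambda x,y:(230+(x+.5)/4.7-.5,205+(y+.5)/4.7-.5)
print('hole top',ray('top',*c1(377,114),25),'scene',ray('scene',*c3(205,284),25))
bc=[ray('top',*c1(*q),128) for q in [(215,300),(608,265),(612,290),(220,330)]]; print('bar',np.mean(bc,0),bc)
l=(bc[0]+bc[3])/2;r=(bc[1]+bc[2])/2; print(np.linalg.norm(l-r),np.degrees(np.arctan2(l[1]-r[1],l[0]-r[0]))-90)
tc=[ray('top',*c1(*q),18) for q in [(64,82),(672,59),(700,509),(82,535)]]; print('tray',np.mean(tc,0)); 
print([np.linalg.norm(tc[i]-tc[(i+1)%4]) for i in range(4)], np.degrees(np.arctan2(*( (tc[0]+tc[3]-tc[1]-tc[2])[[1,0]])))-90)
# dish rim ellipse
print('rim pts',[ray('top',*c1(*q),38) for q in [(255,320),(541,320),(400,178),(395,465)]])
print('pin top',ray('top',*c2(301,252),66),'scene',ray('scene',*c3(697,364),66))
print('pin base',ray('top',*c2(320,275),36))
st=[ray('top',*c2(*q),36) for q in [(281,70),(530,230),(372,468),(125,318)]]; print('stand',np.mean(st,0),[np.linalg.norm(st[i]-st[(i+1)%4]) for i in range(4)])
print('ball scene',ray('scene',*c3(310,198),41))
E
```

```text
hole top [ 616.  -111.7   25. ] scene [ 614.  -112.6   25. ]
bar [ 516.8 -120.4  128. ] [array([515.2, -30.5, 128. ]), array([ 530.8, -208.3,  128. ]), array([ 519.5, -210. ,  128. ]), array([501.6, -32.7, 128. ])]
178.28049181137908 5.395757858067341
tray [ 528.8 -112.6   18. ]
[np.float64(296.2119760292825), np.float64(219.04116578012648), np.float64(297.089200781493), np.float64(220.44778814084486)] 2.2105141804188406
rim pts [array([514.7, -51.7,  38. ]), array([ 514.5, -188.2,   38. ]), array([ 583. , -121.6,   38. ]), array([ 445.3, -117.9,   38. ])]
pin top [499.3 206.   66. ] scene [496.5 204.1  66. ]
pin base [497.2 205.7  36. ]
stand [498.  204.3  36. ] [np.float64(61.21089422734954), np.float64(58.3341456273325), np.float64(59.57695054567488), np.float64(59.97067351084431)]
ball scene [ 512.8 -122.4   41. ]
```

Emit:
carry_out(plan=[[0, -25, 21.3, 0, 0, 0, 1], [0, -25, 21.3, 0, 0, 0, 1], [0, -25, 21.3, 0, 0, 0, 1], [0, -25, 21.3, 0, 0, 0, 1], [0, -25, 21.3, 0, 0, 0, 1]], force=30)

```text
t: 1.42
ee_pos: [269.2, 374.7, 238.7]
ee_rot: [0.305, 1.549, -0.304]
contact_force: [0.1, 0.6, -0.3]
opening: 0.996
```

Emit:
carry_out(plan=[[0, -25, 21.3, 0, 0, 0, 1], [0, -25, 21.3, 0, 0, 0, 1], [0, -25, 21.3, 0, 0, 0, 1], [0, -25, 21.3, 0, 0, 0, 1], [0, -25, 21.3, 0, 0, 0, 1]])

```text
t: 1.83
ee_pos: [320.5, 218.7, 239.0]
ee_rot: [0.305, 1.548, -0.304]
contact_force: [0.7, 0.4, 0.4]
opening: 0.999
```

Emit:
carry_out(plan=[[0, 10.7, 34.1, 0, 0, 0, 1], [0, 10.7, 34.1, 0, 0, 0, 1], [0, 10.7, 34.1, 0, 0, 0, 1], [0, 10.7, 34.1, 0, 0, 0, 1], [0, 10.7, 34.1, 0, 0, 0, 1]])

```text
t: 2.25
ee_pos: [500.2, 204.4, 238.8]
ee_rot: [0.306, 1.549, -0.305]
contact_force: [0.5, 0.5, 0.3]
opening: 1.001
```

Emit:
carry_out(plan=[[0, 0, 0, -0.119, 0, 0, 1], [0, 0, 0, -0.119, 0, 0, 1], [0, 0, 0, -0.119, 0, 0, 1], [0, 0, 0, -0.119, 0, 0, 1], [0, 0, 0, 0, 0, 0, 1]])

```text
t: 2.67
ee_pos: [498.4, 204.8, 238.6]
ee_rot: [-0.072, 1.57, 0.072]
contact_force: [0.1, 0.4, -0.5]
opening: 1.003
```

```bash
cat >> h.py <<'E'
def go(p,yaw=None):
    s=robot.get_state(); M=R.from_rotvec(s['ee_rot']).as_matrix(); 
    print('t',round(s['t'],2),'pos',s['ee_pos'],'q',s['q'].round(3),'F',s['contact_force'],'op',round(s['opening'],3))
    y=M[:,1]; print('yaw',np.degrees(np.arctan2(y[1],y[0])),'tilt',M[:,0].round(4))
    if p is not None: print('tool shift',M.T@(np.array(p)-s['ee_pos']))
E
python3 -c "
from h import *
go([498,205,120])"
```

```text
t 2.67 pos [498.4 204.8 238.6] q [ 0.2  0.1  1.7 -0.   1.3 -1.5] F [ 0.1  0.4 -0.5] op 1.003
yaw 95.23280699607416 tilt [-0. -0. -1.]
tool shift [118.6   0.2  -0.4]
```

Emit:
carry_out(plan=[[39, 0, 0, 0, 0, 0, 1], [39, 0, 0, 0, 0, 0, 1], [39, 0, 0, 0, 0, 0, 1], [39, 0, 0, 0, 0, 0, 1], [0, 0, 0, 0, 0, 0, 1]])

```text
t: 3.08
ee_pos: [492.4, 203.8, 75.2]
ee_rot: [-0.067, 1.583, 0.064]
contact_force: [-1.9, -1.0, -0.9]
opening: 1.001
```

```bash
python3 -c "
from h import *
go([498,205,42])
p,d=robot.camera('scene'); cv2.imwrite('pics/s1.png',cv2.resize(p[225:325,310:440],None,fx=6,fy=6))
p,d=robot.camera('top'); cv2.imwrite('pics/t1.png',cv2.resize(p[205:305,200:330],None,fx=6,fy=6))
"
```

```text
t 3.08 pos [492.4 203.8  75.2] q [ 0.2  0.3  1.8 -0.   1.  -1.5] F [-1.9 -1.  -0.9] op 1.001
yaw 94.77936703808273 tilt [-0. -0. -1.]
tool shift [33.1  0.8  6.2]
```

View pics/s1.png

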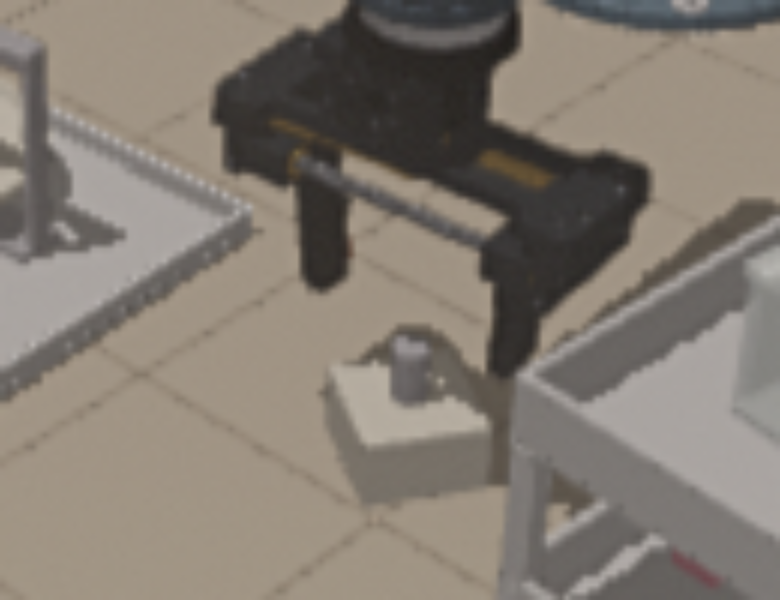

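Emit:
carry_out(plan=[[0, 0, 0, 0, 0, 0, 1], [0, 0, 0, 0, 0, 0, 1]])

```text
t: 3.35
ee_pos: [500.7, 205.3, 85.9]
ee_rot: [-0.067, 1.564, 0.068]
contact_force: [0.3, -0.6, 0.0]
opening: 1.001
```

```bash
python3 -c "
from h import *
go([498,205,42])
"
```

```text
t 3.35 pos [500.7 205.3  85.9] q [ 0.2  0.3  1.8 -0.   1.  -1.5] F [ 0.3 -0.6  0. ] op 1.001
yaw 94.95032152875541 tilt [ 0.  0. -1.]
tool shift [43.9 -0.1 -3. ]
```

Emit:
carry_out(plan=[[12, 0, 0, 0, 0, 0, 1], [12, 0, 0, 0, 0, 0, 1], [10, 0, 0, 0, 0, 0, 1], [6, 0, 0, 0, 0, 0, 1], [0, 0, 0, 0, 0, 0, 1]])

```text
t: 3.77
ee_pos: [496.7, 204.6, 40.6]
ee_rot: [-0.069, 1.573, 0.068]
contact_force: [-1.0, -0.1, -0.3]
opening: 0.997
```

Emit:
carry_out(plan=[[0, 0, 0, 0, 0, 0, 1], [0, 0, 0, 0, 0, 0, 1], [0, 0, 0, 0, 0, 0, 1], [0, 0, 0, 0, 0, 0, 1], [0, 0, 0, 0, 0, 0, 1]])

```text
t: 4.18
ee_pos: [498.7, 205.0, 43.1]
ee_rot: [-0.068, 1.569, 0.069]
contact_force: [-0.1, 0.7, -0.2]
opening: 1.001
```

```bash
python3 -c "
from h import *
go([498,205,42])
p,d=robot.camera('scene'); cv2.imwrite('pics/s2.png',cv2.resize(p[225:325,310:440],None,fx=6,fy=6))
"
```

```text
t 4.18 pos [498.7 205.   43.1] q [ 0.2  0.4  1.8  0.   1.  -1.5] F [-0.1  0.7 -0.2] op 1.001
yaw 94.99511157507078 tilt [ 0.  0. -1.]
tool shift [ 1.1  0.1 -0.7]
```

View pics/s2.png

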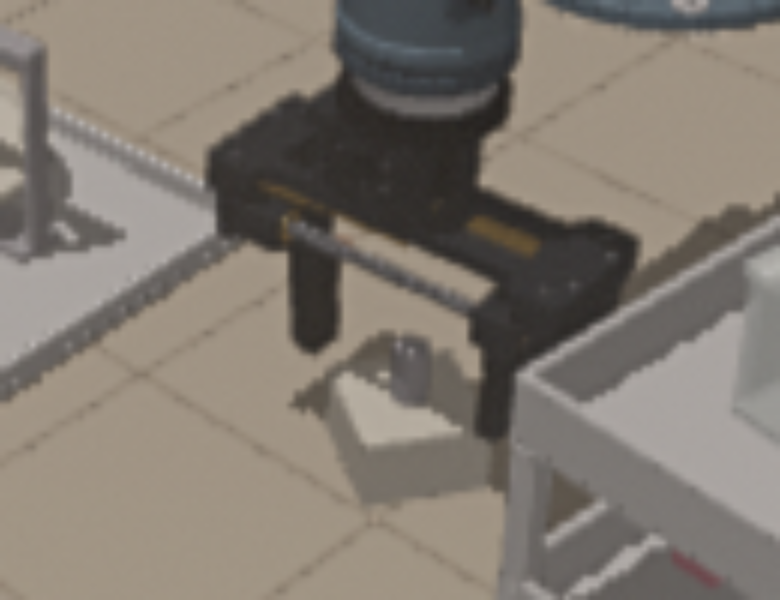

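Emit:
carry_out(plan=[[1, 0, -0.7, 0, 0, 0, 0.5], [0, 0, 0, 0, 0, 0, 0.3], [0, 0, 0, 0, 0, 0, 0.15], [0, 0, 0, 0, 0, 0, 0], [0, 0, 0, 0, 0, 0, 0]])

```text
t: 4.65
ee_pos: [497.6, 204.8, 41.7]
ee_rot: [-0.068, 1.57, 0.068]
contact_force: [-0.9, -0.4, -0.1]
opening: 0.646
```

Emit:
carry_out(plan=[[0, 0, 0, 0, 0, 0, 0], [0, 0, 0, 0, 0, 0, 0], [0, 0, 0, 0, 0, 0, 0], [0, 0, 0, 0, 0, 0, 0], [0, 0, 0, 0, 0, 0, 0]])

```text
t: 5.07
ee_pos: [497.6, 204.8, 41.7]
ee_rot: [-0.069, 1.57, 0.069]
contact_force: [-0.6, -0.7, -0.0]
opening: 0.267
```

```bash
python3 -c "
from h import *
go([498,205,42])
"
```

```text
t 5.07 pos [497.6 204.8  41.7] q [ 0.2  0.4  1.8 -0.   0.9 -1.5] F [-0.6 -0.7 -0. ] op 0.267
yaw 94.99962809814082 tilt [-0. -0. -1.]
tool shift [-0.3  0.1  0.4]
```

Keep closing, then lift slowly to about z = 150.

Emit:
carry_out(plan=[[0, 0, 0, 0, 0, 0, 0], [0, 0, 0, 0, 0, 0, 0], [0, 0, 0, 0, 0, 0, 0], [0, 0, 0, 0, 0, 0, 0], [0, 0, 0, 0, 0, 0, 0]])

```text
t: 5.48
ee_pos: [497.7, 204.9, 41.7]
ee_rot: [-0.068, 1.57, 0.069]
contact_force: [0.5, -0.3, 0.1]
opening: 0.19
```

Emit:
carry_out(plan=[[-5, 0, 0, 0, 0, 0, 0], [-10, 0, 0, 0, 0, 0, 0], [-15, 0, 0, 0, 0, 0, 0], [-20, 0, 0, 0, 0, 0, 0], [-20, 0, 0, 0, 0, 0, 0]])

```text
t: 5.9
ee_pos: [497.4, 204.8, 113.0]
ee_rot: [-0.069, 1.57, 0.068]
contact_force: [-0.4, 0.7, -0.6]
opening: 0.195
```

Emit:
carry_out(plan=[[-15, 0, 0, 0, 0, 0, 0], [-10, 0, 0, 0, 0, 0, 0], [-5, 0, 0, 0, 0, 0, 0], [0, 0, 0, 0, 0, 0, 0], [0, 0, 0, 0, 0, 0, 0]])

```text
t: 6.32
ee_pos: [497.4, 204.8, 141.5]
ee_rot: [-0.069, 1.57, 0.068]
contact_force: [0.3, -0.2, -0.0]
opening: 0.193
```

```bash
python3 -c "
from h import *
go([616,-112,141])
p,d=robot.camera('scene'); cv2.imwrite('pics/s3.png',cv2.resize(p[195:315,310:440],None,fx=5,fy=5,interpolation=2))
"
```

```text
t 6.32 pos [497.4 204.8 141.5] q [ 0.2  0.2  1.8 -0.   1.1 -1.5] F [ 0.3 -0.2 -0. ] op 0.193
yaw 94.99542982607687 tilt [-0. -0. -1.]
tool shift [   0.5 -325.9   90.6]
```

View pics/s3.png

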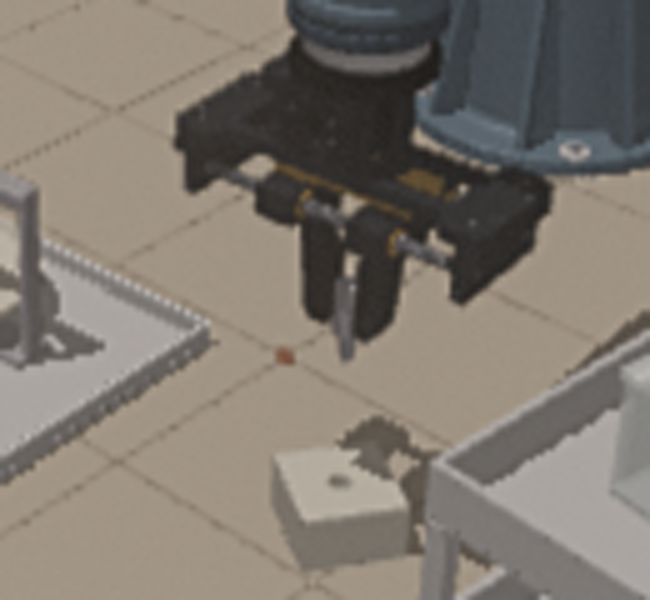

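```bash
python3 -c "
from h import *
s=robot.get_state(); T=s['ee_pos']; M=R.from_rotvec(s['ee_rot']).as_matrix()
for n,p in dict(tip=T+M@[23.7,0,0],tcp=T,head_bot=T+M@[5.7,0,0],f1=T+M@[0,18,0],f2=T+M@[0,-18,0],tipz5=T+M@[23.7,0,5],tipy5=T+M@[23.7,5,0]).items(): 
  u,v=proj('scene',p); print(n,u,v,'crop',(u-310+.5)*5,(v-195+.5)*5)
p,d=robot.camera('scene'); cv2.imwrite('pics/s4.png',cv2.resize(p[230:275,360:400],None,fx=14,fy=14,interpolation=2))
for n,p in dict(tip=T+M@[23.7,0,0],head_bot=T+M@[5.7,0,0]).items(): 
  u,v=proj('scene',p); print(n,'crop',(u-360+.5)*14,(v-230+.5)*14)
"
```

```text
tip 378.93094805409027 267.01370985495834 crop 347.1547402704513 362.5685492747917
tcp 379.3798097712288 259.7410896003968 crop 349.39904885614396 326.2054480019839
head_bot 379.27098325430484 261.50433627748026 crop 348.8549162715242 335.0216813874013
f1 385.07216860538585 262.22186715657216 crop 377.8608430269293 338.6093357828608
f2 373.7879862966706 257.30412619420053 crop 321.4399314833531 314.0206309710027
tipz5 377.865922948565 267.8589636521246 crop 341.8296147428251 366.794818260623
tipy5 380.4842340544342 267.708977332166 crop 354.9211702721709 366.04488666083
tip crop 272.0332727572637 525.1919379694167
head_bot crop 276.79376556026773 448.0607078847237
```

View pics/s4.png

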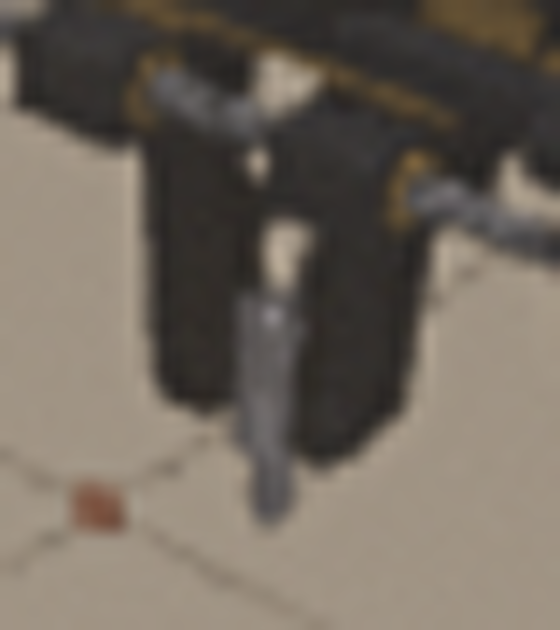

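Emit:
carry_out(plan=[[0, -20, 5.6, 0, 0, 0, 0], [0, -35, 9.7, 0, 0, 0, 0], [0, -38, 10.6, 0, 0, 0, 0], [0, -38, 10.6, 0, 0, 0, 0], [0, -38, 10.6, 0, 0, 0, 0]])

```text
t: 6.83
ee_pos: [558.9, 39.2, 140.6]
ee_rot: [-0.069, 1.572, 0.069]
contact_force: [0.9, 1.1, 0.1]
opening: 0.193
```

Emit:
carry_out(plan=[[0, -38, 10.6, 0, 0, 0, 0], [0, -38, 10.6, 0, 0, 0, 0], [0, -35, 9.7, 0, 0, 0, 0], [0, -28, 7.6, 0, 0, 0, 0], [0, -18, 5, 0, 0, 0, 0]])

```text
t: 7.25
ee_pos: [616.4, -115.3, 140.3]
ee_rot: [-0.067, 1.571, 0.067]
contact_force: [0.1, -0.7, 0.1]
opening: 0.195
```

Emit:
carry_out(plan=[[0, 0, 0, 0, 0, 0, 0], [0, 0, 0, 0, 0, 0, 0], [0, 0, 0, 0, 0, 0, 0], [0, 0, 0, 0, 0, 0, 0]])

```text
t: 7.58
ee_pos: [615.6, -110.5, 141.0]
ee_rot: [-0.069, 1.571, 0.07]
contact_force: [-0.5, 0.8, -0.1]
opening: 0.195
```

```bash
python3 -c "
from h import *
go([616,-112,75])
"
```

```text
t 7.58 pos [ 615.6 -110.5  141. ] q [-0.4  0.4  1.6  0.   1.2 -2. ] F [-0.5  0.8 -0.1] op 0.195
yaw 95.06831963337879 tilt [-0.  0. -1.]
tool shift [66.  -1.5  0.3]
```

Emit:
carry_out(plan=[[10, 0, 0, 0, 0, 0, 0], [20, 0, 0, 0, 0, 0, 0], [20, 0, 0, 0, 0, 0, 0], [15, 0, 0, 0, 0, 0, 0], [8, 0, 0, 0, 0, 0, 0]])

```text
t: 8.0
ee_pos: [614.5, -110.3, 65.8]
ee_rot: [-0.068, 1.573, 0.071]
contact_force: [-1.5, -0.3, -0.2]
opening: 0.193
```

Emit:
carry_out(plan=[[2, 0, 0, 0, 0, 0, 0], [0, 0, 0, 0, 0, 0, 0], [0, 0, 0, 0, 0, 0, 0], [0, 0, 0, 0, 0, 0, 0], [0, 0, 0, 0, 0, 0, 0]])

```text
t: 8.42
ee_pos: [617.1, -112.3, 67.9]
ee_rot: [-0.069, 1.568, 0.068]
contact_force: [-0.0, 1.2, 0.5]
opening: 0.193
```

Emit:
carry_out(plan=[[0, 0, 0, 0, 0, 0, 0], [0, 0, 0, 0, 0, 0, 0], [0, 0, 0, 0, 0, 0, 0], [0, 0, 0, 0, 0, 0, 0], [0, 0, 0, 0, 0, 0, 0]])

```text
t: 8.83
ee_pos: [616.3, -112.0, 66.7]
ee_rot: [-0.068, 1.57, 0.068]
contact_force: [0.0, -0.4, -0.5]
opening: 0.195
```

```bash
python3 -c "
from h import *
go([616,-112,64])
p,d=robot.camera('scene'); cv2.imwrite('pics/s5.png',cv2.resize(p[205:285,245:335],None,fx=7,fy=7,interpolation=2)); cv2.imwrite('pics/s5raw.png',p)
s=robot.get_state(); T=s['ee_pos']; M=R.from_rotvec(s['ee_rot']).as_matrix()
u,v=proj('scene',T+M@[23.7,0,0]);print((u-245+.5)*7,(v-205+.5)*7)
u,v=proj('scene',[616,-111.7,25]);print((u-245+.5)*7,(v-205+.5)*7)
p,d=robot.camera('top'); cv2.imwrite('pics/t5.png',cv2.resize(p[195:295,305:430],None,fx=6,fy=6,interpolation=2))
"
```

```text
t 8.83 pos [ 616.3 -112.    66.7] q [-0.4  0.5  1.6  0.   1.1 -2. ] F [ 0.  -0.4 -0.5] op 0.195
yaw 94.99123975402395 tilt [-0.  0. -1.]
tool shift [ 2.7  0.1 -0.3]
194.64120189833505 392.790156360458
198.7909716293724 426.5078015597213
```

View pics/s5.png

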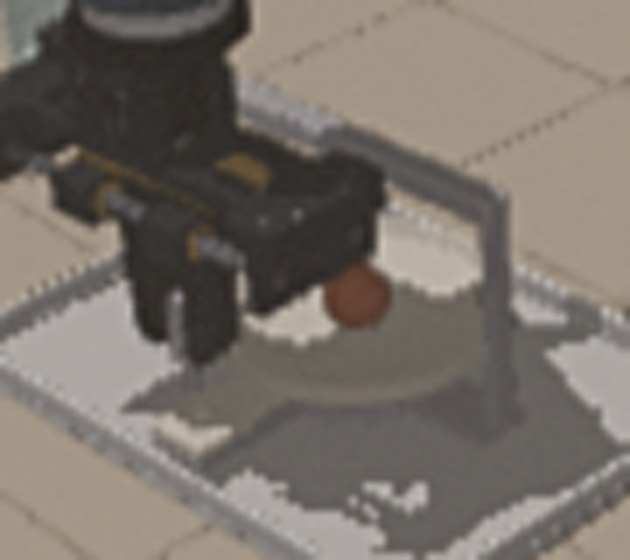

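View pics/t5.png

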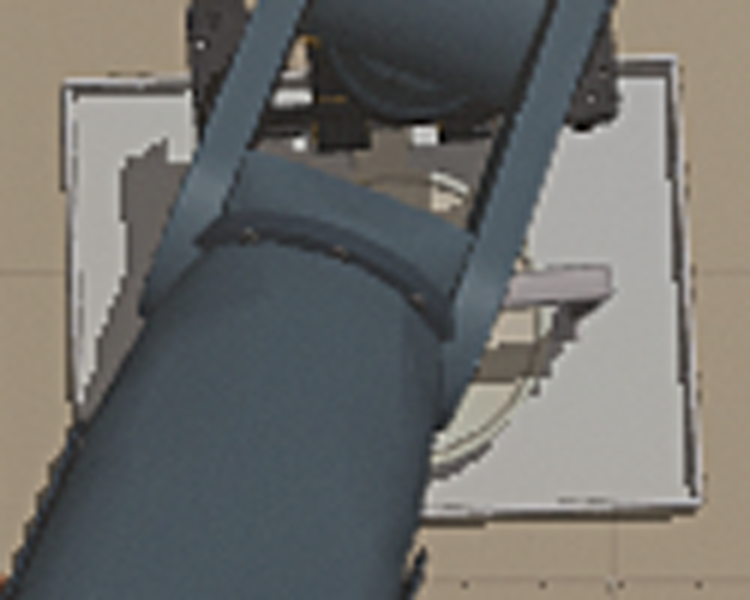

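```bash
python3 - <<'E'
from h import *
a=cv2.imread('pics/scene0.png')[240:280,255:295]; b=cv2.imread('pics/s5raw.png')[240:280,255:295]
b=cv2.convertScaleAbs(b,alpha=1.6)
f=lambda x:cv2.resize(x,None,fx=10,fy=10,interpolation=cv2.INTER_NEAREST)
cv2.imwrite('pics/cmp.png',np.hstack([f(a),f(b)]))
g=cv2.imread('pics/scene0.png',0); print(g[258:272,264:284])
g=cv2.imread('pics/s5raw.png',0); print(g[248:270,262:284])
E
```

```text
[[158 158 158 158 159 156 158 158 158 159 158 159 161 150 104  99 114 131 143 155]
 [157 158 158 158 158 158 159 157 157 158 158 159 160 163 153 105 101  96 107 116]
 [158 159 157 158 157 158 158 158 158 157 158 161 163 165 167 158 155 106 103  99]
 [158 158 158 158 158 158 157 158 161 164 162 165 165 165 165 166 167 160 158 104]
 [159 159 158 158 158 158 159 160 165 166 166 165 165 164 166 166 169 169 169 129]
 [158 158 158 157 158 161 164 166 165 163 165 152 163 166 175 167 166 143 122 101]
 [158 158 159 162 163 165 166 157 132 131 139 153 164 167 171 168 165 112  89  81]
 [159 159 161 164 166 166 166 144 102  99 107 148 167 169 167 143 122  87  78  78]
 [158 159 142 125 157 166 167 161 139 139 141 164 168 166 142 110  90  79  82  82]
 [151 159 142 115 124 142 159 167 164 166 164 166 144 121 101  83  81  80  88  89]
 [152 161 144 108 106 105 125 143 160 168 145 131 109  92  89  80  81  84  90  89]
 [127 141 164 143 129  98 112 110 131 139 108  94  84  83  88  91  90  90  88 104]
 [115 118 132 148 165 115 103  97 116 102  85  84  98 115  93  91  90  97 104 150]
 [118 113 117 124 136
[... 1365 characters left out ...]
8  96  98  99 100 103 100 103 103 102 102 103 104 103 104 104]
 [125  99  99 100 101  96  99 106  98 100 103 106 107  98 101 103 101 102 103 105 106  97]
 [159 161 162 164 161 141 155 166 113 102 103 114 110 102 101  99 100 104 104 105  96  86]
 [169 169 171 172 173 170 176 182 168 145 105 105 101 107 107 109 102 103 104  92  86  85]
 [167 154 169 169 154 136 168 179 180 174 150 151 154 171 172 168 111 102  97  85  85  86]
 [150 179 160 170 152 123 132 153 169 178 175 176 176 179 155 132  96  88  86  87  90  97]
 [127 145 162 171 152 114 112 111 133 152 171 179 155 141 116  97  85  83  86  92  98  99]
 [123 124 136 150 174 153 138 106 119 118 142 147 117 100  87  86  89  95  96  98  99  99]]
```

View pics/cmp.png

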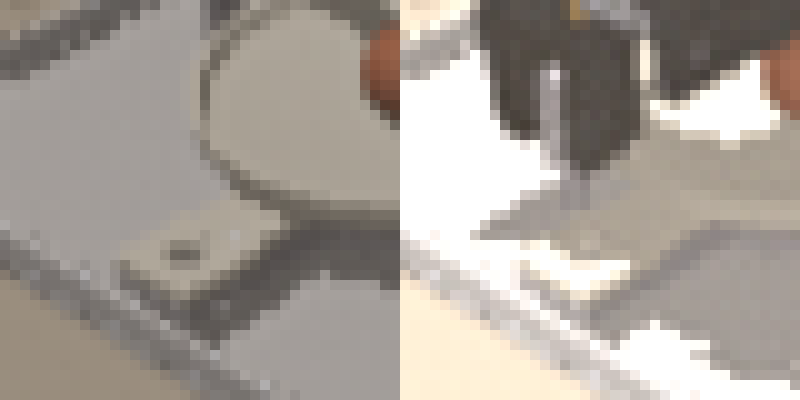

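Emit:
carry_out(plan=[[5, 0, 0, 0, 0, 0, 0], [5, 0, 0, 0, 0, 0, 0], [4, 0, 0, 0, 0, 0, 0], [0, 0, 0, 0, 0, 0, 0], [0, 0, 0, 0, 0, 0, 0]])

```text
t: 9.35
ee_pos: [615.8, -111.9, 52.0]
ee_rot: [-0.068, 1.571, 0.069]
contact_force: [0.8, -0.0, -0.9]
opening: 0.193
```

Emit:
carry_out(plan=[[0, 0, 0, 0, 0, 0, 0], [0, 0, 0, 0, 0, 0, 0], [0, 0, 0, 0, 0, 0, 0], [0, 0, 0, 0, 0, 0, 0], [0, 0, 0, 0, 0, 0, 0]])

```text
t: 9.77
ee_pos: [616.4, -112.1, 52.9]
ee_rot: [-0.069, 1.569, 0.068]
contact_force: [-0.1, -0.1, -1.0]
opening: 0.192
```

```bash
python3 - <<'E'
from h import *
go([616,-111.7,50])
im=[robot.camera('scene')[0].astype(float) for _ in range(6)]
a=np.mean(im,0); g=a.mean(2)[235:280,255:300]; np.set_printoptions(linewidth=220,precision=0)
print(a.mean(2)[248:272,262:284])
s=robot.get_state(); T=s['ee_pos']; M=R.from_rotvec(s['ee_rot']).as_matrix()
print(proj('scene',T+M@[23.7,0,0]),proj('scene',[616,-111.7,25]))
g=np.clip((g-60)*2.2,0,255).astype(np.uint8)
cv2.imwrite('pics/s6.png',cv2.resize(g,None,fx=13,fy=13,interpolation=cv2.INTER_CUBIC))
E
```

```text
t 9.77 pos [ 616.4 -112.1   52.9] q [-0.4  0.5  1.6  0.   1.  -2. ] F [-0.1 -0.1 -1. ] op 0.192
yaw 94.99436522951746 tilt [ 0. -0. -1.]
tool shift [ 2.9  0.4 -0.4]
[[171. 114.  51.  44.  46.  48.  48.  47.  47.  47.  48.  49.  49.  48.  47.  46.  56. 106. 108.  57.  48.  49.]
 [171. 140.  57.  44.  48.  48.  47.  48.  52.  48.  48.  48.  49.  49.  48.  46.  50.  90. 114.  58.  46.  48.]
 [172. 168.  68.  42.  47.  47.  48.  66.  82.  65.  48.  50.  50.  48.  48.  46.  56. 108. 116.  57.  46.  48.]
 [172. 174.  72.  41.  46.  47.  55.  85.  91.  89.  52.  48.  50.  49.  48.  47.  58. 113. 115.  56.  47.  48.]
 [171. 173.  86.  44.  46.  48.  53.  92.  94.  82.  48.  48.  49.  49.  49.  46.  51.  85.  93.  54.  47.  46.]
 [171. 172. 107.  49.  45.  47.  52.  91.  95.  82.  49.  48.  49.  50.  49.  48.  48.  72.  86.  60.  47.  45.]
 [169. 170. 118.  50.  43.  46.  51.  85.  95.  82.  49.  48.  49.  49.  48.  48.  49.  71.  98.  80.  60.  69.]
 [169. 172. 162.  70.  40.  43.  48.  78.  95.  73.  47.  50.  51.  50.  50.  48.  49.  70. 102.  98.  94.  95.]
 [169. 171. 171. 110.  52.  41.
[... 1206 characters left out ...]
 87.]
 [149. 180. 160. 169. 152. 123. 132. 151. 169. 177. 174. 175. 175. 178. 154. 105.  94.  89.  88.  85.  91.  96.]
 [127. 146. 162. 171. 152. 115. 112. 111. 132. 151. 169. 176. 153. 139. 116.  94.  86.  85.  87.  92.  98. 100.]
 [122. 123. 136. 150. 174. 153. 138. 105. 118. 117. 139. 145. 115. 100.  88.  86.  91.  96.  97.  98.  99.  99.]
 [130. 119. 123. 127. 140. 157. 176. 122. 110. 103. 122. 108.  90.  86.  87.  91.  97.  99.  99.  98.  99.  99.]
 [130. 109. 126. 122. 123. 132. 145. 158. 148. 107. 107. 104.  87.  90.  96.  96.  97.  97.  97.  98.  98.  99.]]
(np.float64(272.65141085112754), np.float64(264.35618699330917)) (np.float64(272.8987102327675), np.float64(265.42968593710305))
```

View pics/s6.png

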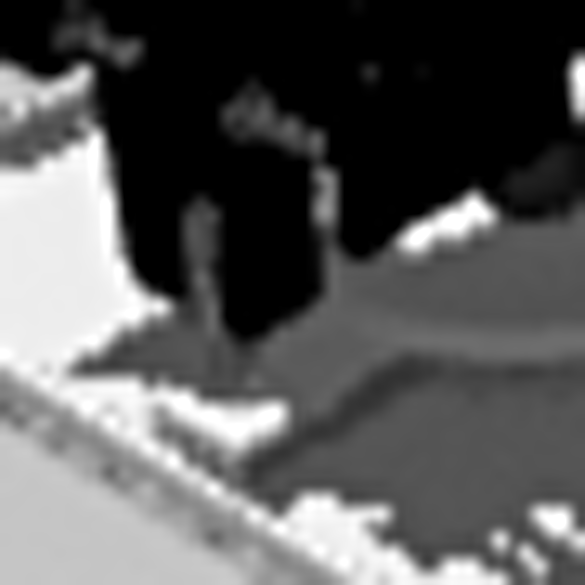

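Emit:
carry_out(plan=[[1, 0.6, 0, 0, 0, 0, 0], [1, 0, 0, 0, 0, 0, 0], [1, 0, 0, 0, 0, 0, 0], [1, 0, 0, 0, 0, 0, 0], [0, 0, 0, 0, 0, 0, 0]])

```text
t: 10.48
ee_pos: [616.0, -111.3, 48.3]
ee_rot: [-0.068, 1.57, 0.069]
contact_force: [0.1, 0.7, -1.0]
opening: 0.187
```

Emit:
carry_out(plan=[[0.5, 0, 0, 0, 0, 0, 0], [0.5, 0, 0, 0, 0, 0, 0], [0.5, 0, 0, 0, 0, 0, 0], [0, 0, 0, 0, 0, 0, 0], [0, 0, 0, 0, 0, 0, 0]])

```text
t: 10.9
ee_pos: [616.2, -111.4, 47.2]
ee_rot: [-0.068, 1.57, 0.068]
contact_force: [0.1, 0.2, 0.2]
opening: 0.193
```

```bash
cat > look.py <<'E'
from h import *
import sys
go(None)
im=[]; F=[]
for _ in range(4):
    im.append(robot.camera('scene')[0].astype(float)); F.append(robot.get_state()['contact_force'])
print('meanF',np.mean(F,0),robot.get_state()['ee_pos'])
a=np.mean(im,0).mean(2)[200:290,230:340]
g=np.clip((a-40)*1.6,0,255).astype(np.uint8)
cv2.imwrite('pics/'+sys.argv[1],cv2.resize(g,None,fx=7,fy=6.6,interpolation=cv2.INTER_CUBIC))
E
python3 look.py s7.png
```

```text
t 10.9 pos [ 616.2 -111.4   47.2] q [-0.4  0.5  1.6 -0.   1.  -2. ] F [0.1 0.2 0.2] op 0.193
yaw 94.99462414621453 tilt [-0.  0. -1.]
meanF [ 0.2  0.1 -0.5] [ 616.3 -111.5   47.3]
```

View pics/s7.png

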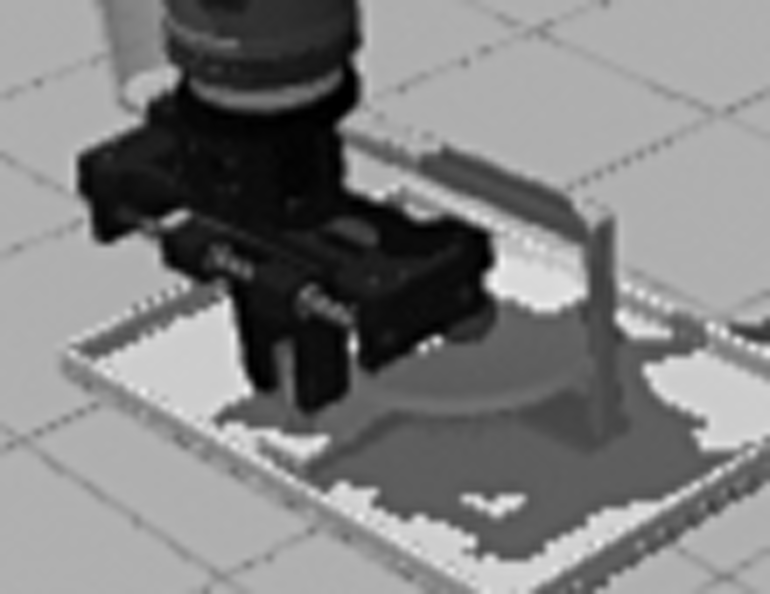

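Emit:
carry_out(plan=[[0.5, 0, 0, 0, 0, 0, 0], [0.5, 0, 0, 0, 0, 0, 0], [0.5, 0, 0, 0, 0, 0, 0], [0.5, 0, 0, 0, 0, 0, 0], [0, 0, 0, 0, 0, 0, 0]])

```text
t: 11.52
ee_pos: [616.1, -111.4, 45.0]
ee_rot: [-0.068, 1.57, 0.069]
contact_force: [0.2, 0.8, -0.6]
opening: 0.191
```

```bash
python3 look.py s8.png
```

```text
t 11.52 pos [ 616.1 -111.4   45. ] q [-0.4  0.5  1.6 -0.   1.  -2. ] F [ 0.2  0.8 -0.6] op 0.191
yaw 94.99521629693562 tilt [-0.  0. -1.]
meanF [ 0.   0.1 -0.7] [ 616.2 -111.4   45.2]
```

View pics/s8.png

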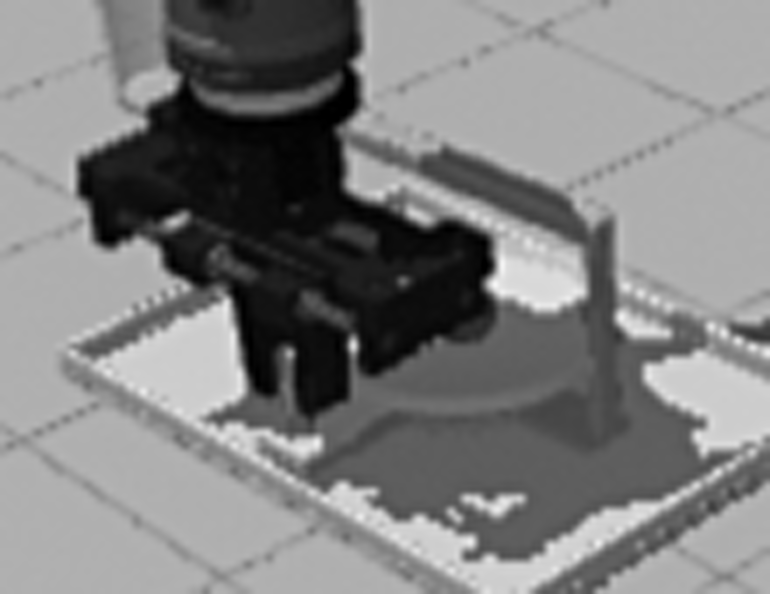

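Emit:
carry_out(plan=[[0.7, 0, 0, 0, 0, 0, 0], [0.7, 0, 0, 0, 0, 0, 0], [0.7, 0, 0, 0, 0, 0, 0], [0.7, 0, 0, 0, 0, 0, 0], [0.2, 0, 0, 0, 0, 0, 0]])

```text
t: 12.13
ee_pos: [616.1, -111.4, 42.0]
ee_rot: [-0.068, 1.57, 0.069]
contact_force: [0.0, 0.9, -1.0]
opening: 0.191
```

```bash
python3 look.py s9.png
```

```text
t 12.13 pos [ 616.1 -111.4   42. ] q [-0.4  0.5  1.6 -0.   1.  -2. ] F [ 0.   0.9 -1. ] op 0.191
yaw 94.9951468755994 tilt [-0.  0. -1.]
meanF [ 0.2  0.3 -0.5] [ 616.3 -111.5   42.2]
```

Emit:
carry_out(plan=[[0.5, 0, 0, 0, 0, 0, 0], [0.5, 0, 0, 0, 0, 0, 0], [0.5, 0, 0, 0, 0, 0, 0], [0.5, 0, 0, 0, 0, 0, 0], [0.5, 0, 0, 0, 0, 0, 0]])

```text
t: 12.75
ee_pos: [616.3, -111.4, 39.6]
ee_rot: [-0.068, 1.57, 0.068]
contact_force: [-0.7, 0.7, 0.0]
opening: 0.196
```

```bash
python3 look.py s10.png
```

```text
t 12.75 pos [ 616.3 -111.4   39.6] q [-0.4  0.5  1.6  0.   1.  -2. ] F [-0.7  0.7  0. ] op 0.196
yaw 94.99708089655468 tilt [ 0. -0. -1.]
meanF [ 0.   0.2 -0.6] [ 616.2 -111.4   39.7]
```

View pics/s10.png

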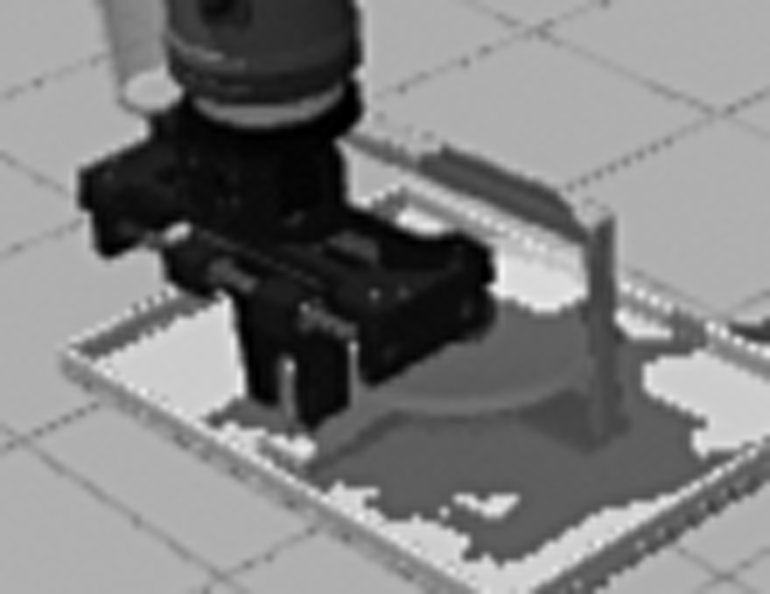

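Emit:
carry_out(plan=[[0.7, 0, 0, 0, 0, 0, 0], [0.7, 0, 0, 0, 0, 0, 0], [0.7, 0, 0, 0, 0, 0, 0], [0.7, 0, 0, 0, 0, 0, 0], [0.7, 0, 0, 0, 0, 0, 0]])

```text
t: 13.37
ee_pos: [616.2, -111.4, 36.1]
ee_rot: [-0.069, 1.57, 0.069]
contact_force: [-0.2, -0.4, -0.6]
opening: 0.195
```

Emit:
carry_out(plan=[[0.7, 0, 0, 0, 0, 0, 0], [0.7, 0, 0, 0, 0, 0, 0], [0.7, 0, 0, 0, 0, 0, 0], [0.7, 0, 0, 0, 0, 0, 0], [0, 0, 0, 0, 0, 0, 0]])

```text
t: 13.78
ee_pos: [616.1, -111.4, 33.2]
ee_rot: [-0.068, 1.57, 0.069]
contact_force: [0.6, -0.7, -0.3]
opening: 0.193
```

```bash
python3 look.py s11.png
```

```text
t 13.78 pos [ 616.1 -111.4   33.2] q [-0.4  0.5  1.6  0.   1.  -2. ] F [ 0.6 -0.7 -0.3] op 0.193
yaw 94.99625120343096 tilt [-0.  0. -1.]
meanF [-0.5  0.2  0. ] [ 616.2 -111.5   33.4]
```

View pics/s11.png

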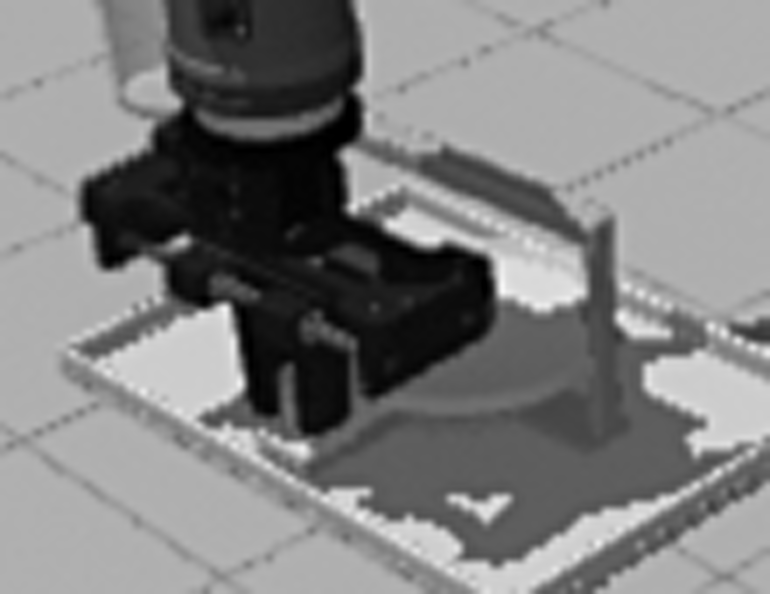

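Emit:
carry_out(plan=[[0.5, 0, 0, 0, 0, 0, 0], [0.5, 0, 0, 0, 0, 0, 0], [0.5, 0, 0, 0, 0, 0, 0], [0.4, 0, 0, 0, 0, 0, 0], [0, 0, 0, 0, 0, 0, 0]])

```text
t: 14.4
ee_pos: [616.2, -111.4, 31.4]
ee_rot: [-0.068, 1.57, 0.068]
contact_force: [1.1, 0.7, -1.6]
opening: 0.195
```

```bash
python3 look.py s12.png
```

```text
t 14.4 pos [ 616.2 -111.4   31.4] q [-0.4  0.5  1.6  0.   1.  -2. ] F [ 1.1  0.7 -1.6] op 0.195
yaw 94.9935888757454 tilt [-0.  0. -1.]
meanF [ 0.2  0.2 -0.7] [ 616.2 -111.4   31.5]
```

Emit:
carry_out(plan=[[0, 0, 0, 0, 0, 0, 0.25], [0, 0, 0, 0, 0, 0, 0.3], [0, 0, 0, 0, 0, 0, 0.35], [0, 0, 0, 0, 0, 0, 0.4], [0, 0, 0, 0, 0, 0, 0.4]])

```text
t: 15.02
ee_pos: [616.3, -111.5, 31.6]
ee_rot: [-0.068, 1.57, 0.068]
contact_force: [0.1, 0.1, -0.3]
opening: 0.403
```

Emit:
carry_out(plan=[[0, 0, 0, 0, 0, 0, 0.4], [-3, 0, 0, 0, 0, 0, 0.4], [-8, 0, 0, 0, 0, 0, 0.4], [-10, 0, 0, 0, 0, 0, 0.4], [-12, 0, 0, 0, 0, 0, 0.4]])

```text
t: 15.43
ee_pos: [616.1, -111.4, 65.4]
ee_rot: [-0.068, 1.57, 0.069]
contact_force: [0.5, 0.4, -0.1]
opening: 0.399
```

```bash
python3 look.py s13.png
```

```text
t 15.43 pos [ 616.1 -111.4   65.4] q [-0.4  0.5  1.6 -0.   1.1 -2. ] F [ 0.5  0.4 -0.1] op 0.399
yaw 94.99635318698527 tilt [-0.  0. -1.]
meanF [0.1 0.6 0.2] [ 616.9 -111.7   65.7]
```

View pics/s13.png

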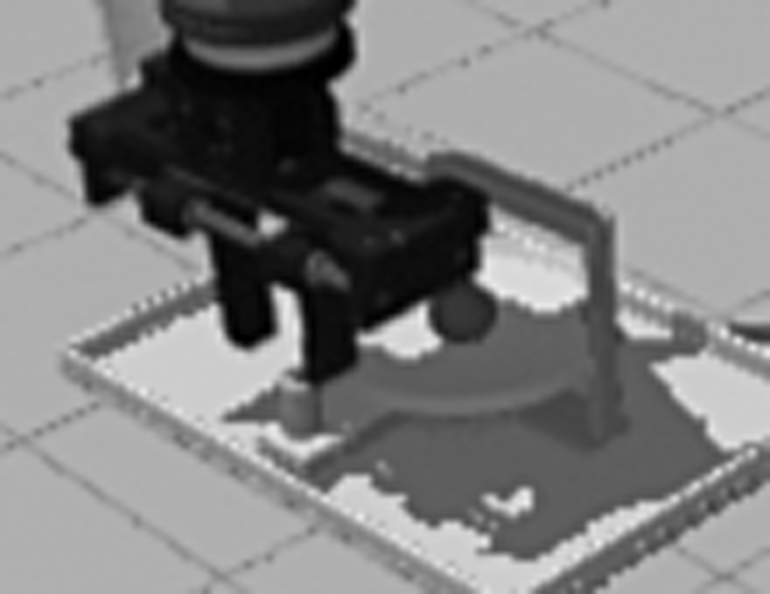

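Emit:
carry_out(plan=[[-15, 0, 0, 0, 0, 0, 0.4], [-25, 0, 0, 0, 0, 0, 0.6], [-30, 0, 0, 0, 0, 0, 0.8], [-30, 0, 0, 0, 0, 0, 1], [-20, 0, 0, 0, 0, 0, 1]])

```text
t: 16.05
ee_pos: [616.8, -111.6, 187.1]
ee_rot: [-0.069, 1.568, 0.068]
contact_force: [1.4, 0.4, -0.7]
opening: 0.681
```

Emit:
carry_out(plan=[[-10, 0, 0, 0, 0, 0, 1], [0, 0, 0, 0.12, 0, 0, 1], [0, 0, 0, 0.12, 0, 0, 1], [0, 0, 0, 0.12, 0, 0, 1], [0, 0, 0, 0.12, 0, 0, 1]])

```text
t: 16.47
ee_pos: [615.5, -111.2, 193.1]
ee_rot: [0.313, 1.55, -0.313]
contact_force: [-0.1, -0.5, 0.1]
opening: 0.996
```

Emit:
carry_out(plan=[[0, 0, 0, 0.12, 0, 0, 1], [0, 0, 0, 0.12, 0, 0, 1], [0, 0, 0, 0.12, 0, 0, 1], [0, 0, 0, 0.12, 0, 0, 1], [0, 0, 0, 0.12, 0, 0, 1]])

```text
t: 16.88
ee_pos: [615.4, -111.2, 192.9]
ee_rot: [0.778, 1.429, -0.779]
contact_force: [0.3, -0.1, -0.3]
opening: 1.0
```

Emit:
carry_out(plan=[[0, 0, 0, 0.12, 0, 0, 1], [0, 0, 0, 0.12, 0, 0, 1], [0, 0, 0, 0.12, 0, 0, 1], [0, 0, 0, 0.12, 0, 0, 1], [0, 0, 0, 0.011, 0, 0, 1]])

```text
t: 17.3
ee_pos: [615.5, -111.2, 193.0]
ee_rot: [1.148, 1.249, -1.149]
contact_force: [-0.5, -0.3, 0.0]
opening: 1.003
```

```bash
python3 look.py s14.png; python3 - <<'E'
from h import *
p,d=robot.camera('top'); cv2.imwrite('pics/t14.png',cv2.resize(p[195:295,305:430],None,fx=6,fy=6,interpolation=2))
p,d=robot.camera('scene'); cv2.imwrite('pics/s14r.png',p)
for n in ['pin','bar_mid']: print(n,[(x['conf'],x['bbox']) for x in robot.recognise('scene',n)][:2])
E
```

```text
t 17.3 pos [ 615.5 -111.2  193. ] q [-0.4  0.3  1.5  0.   1.3 -0.5] F [-0.5 -0.3  0. ] op 1.003
yaw 4.722764174731453 tilt [-0.  0. -1.]
meanF [-0.4 -0.6  0.3] [ 615.9 -111.3  193.9]
pin [(0.61, [270.6, 256.3, 3.0, 8.3])]
bar_mid [(0.72, [267.1, 214.3, 50.0, 55.0]), (0.54, [265.9, 236.5, 50.1, 32.6])]
```

View pics/s14.png

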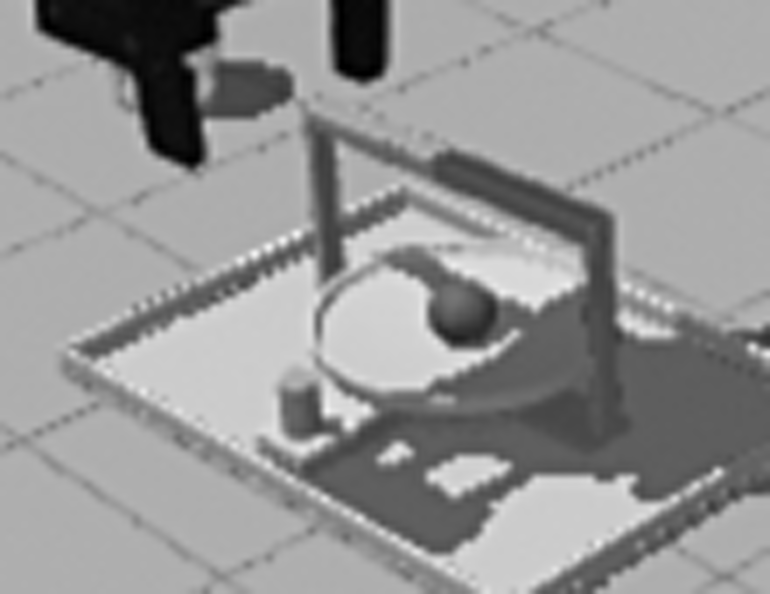

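View pics/t14.png

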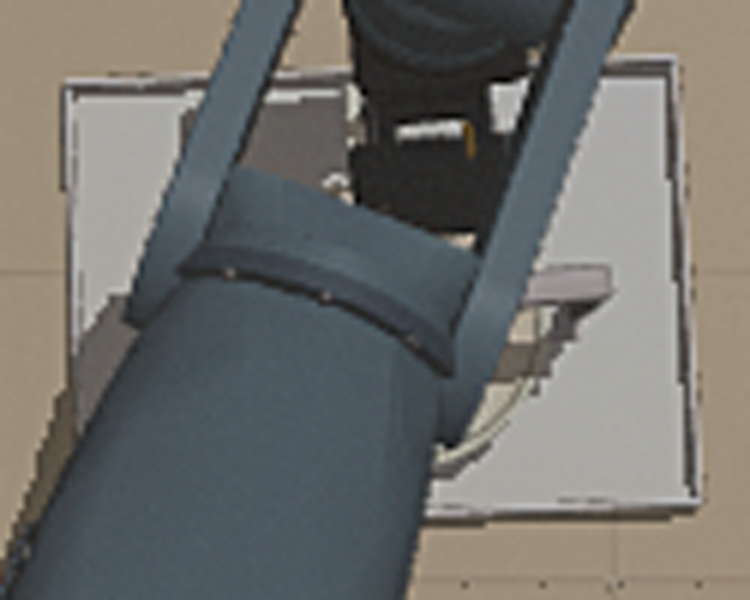

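```bash
python3 - <<'E'
from h import *
for z in (55,25,58): 
    u,v=proj('scene',[616.2,-111.5,z]); print(z,u,v,'crop',(u-230+.5)*7,(v-200+.5)*6.6)
g=cv2.imread('pics/s14r.png',0); print(g[252:270,266:284])
E
```

```text
55 272.14599592386355 257.4453959686989 crop 298.52197146704486 382.43961339341274
25 272.88848690329485 265.4829963537261 crop 303.71940832306393 435.4877759345922
58 272.07078761240757 256.63125226882636 crop 297.995513286853 377.06626497425395
[[167 168 167 168 168 167 168 169 170 152 171 171 169 171 171 171 170 171]
 [167 168 168 167 167 168 168 167 154 156 173 171 170 169 171 170 171 170]
 [168 167 167 168 169 167 168 169 161 129 172 174 172 170 170 171 170 170]
 [168 168 168 168 167 160 157 164 167 133 140 162 173 172 171 170 170 170]
 [167 169 168 169 159 149 146 150 153 154 135 125 152 173 172 172 172 169]
 [168 168 168 165 150 147 145 147 146 147 162 134 116 139 165 174 173 171]
 [167 168 168 153 133 144 146 134 117 130 172 163 113 104 120 137 152 165]
 [168 168 168 152 112 114 113 105  92 115 173 174 163 112 107 105 116 124]
 [168 168 170 164 111 103  97  93  88 114 177 178 177 167 163 112 109 104]
 [167 168 170 169 111 104  99  95  86 104 181 180 177 177 177 169 166 111]
 [166 169 170 170 110 104 102  95  87  99 181 179 175 176 179 178 179 139]
 [168 168 170 172 123 104 102  94  87  86 129 127 134 178 177 154 132 108]
 [168 172 175 175 126 102  99  95  87  78  93  98 112 179 173 121  93  86]
 [170 173 176 177 141 105  96  91  90  96 108 104 102 132 127  91  83  84]
 [152 134 159 178 170 136 121 118 137 170 169 154 109 104  96  85  85  86]
 [152 122 128 152 170 172 172 172 174 178 138 122  97  89  87  86  93  97]
 [152 115 113 112 133 153 172 178 155 130 101  97  87  86  87  91  98  99]
 [175 153 137 106 120 120 139 131 114  96  88  87  91  97  97  98  99 109]]
```

Emit:
carry_out(plan=[[0, -15, 0, 0, 0, 0, 1], [0, -25, 0, 0, 0, 0, 1], [0, -25, 0, 0, 0, 0, 1], [0, -20, 0, 0, 0, 0, 1], [0, -10, 0, 0, 0, 0, 1]])

```text
t: 18.12
ee_pos: [519.7, -119.6, 194.4]
ee_rot: [1.144, 1.25, -1.145]
contact_force: [1.4, 0.1, -0.1]
opening: 0.999
```

Emit:
carry_out(plan=[[0, -4, 0, 0, 0, 0, 1], [0, 0, 0, 0, 0, 0, 1], [0, 0, 0, 0, 0, 0, 1], [0, 0, 0, 0, 0, 0, 1], [0, 0, 0, 0, 0, 0, 1]])

```text
t: 18.53
ee_pos: [518.4, -120.0, 194.5]
ee_rot: [1.145, 1.249, -1.144]
contact_force: [0.9, 0.9, -1.0]
opening: 0.999
```

Emit:
carry_out(plan=[[0, 0, 0, 0, 0, 0, 1], [0, 0, 0, 0, 0, 0, 1], [0, 0, 0, 0, 0, 0, 1]])

```text
t: 18.78
ee_pos: [517.8, -120.0, 194.4]
ee_rot: [1.145, 1.249, -1.145]
contact_force: [0.1, 0.0, -0.4]
opening: 1.002
```

```bash
python3 -c "
from h import *
go([516.5,-120.2,102])
p,d=robot.camera('scene'); cv2.imwrite('pics/s15.png',cv2.resize(p[180:290,230:350],None,fx=6,fy=5.4,interpolation=2))
"
```

```text
t 18.78 pos [ 517.8 -120.   194.4] q [-0.5  0.1  1.8  0.   1.3 -0.5] F [ 0.1  0.  -0.4] op 1.002
yaw 4.99876479621842 tilt [-0.  0. -1.]
tool shift [92.4 -1.3  0.1]
```

View pics/s15.png

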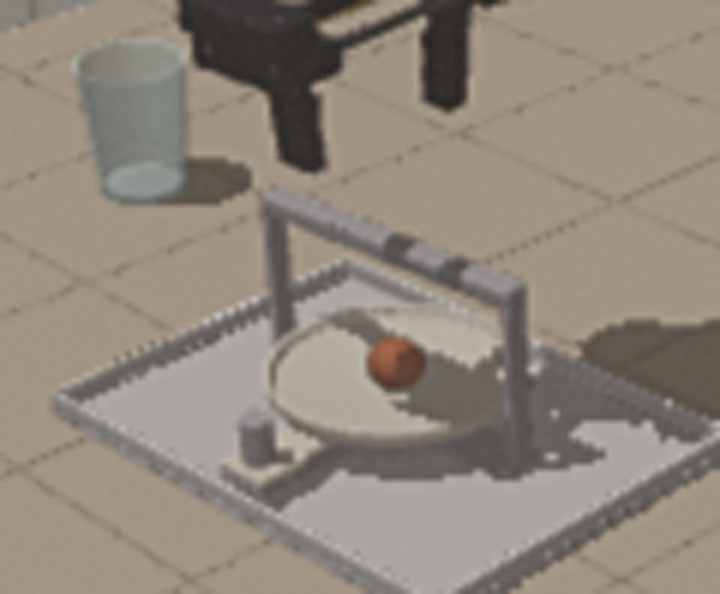

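Emit:
carry_out(plan=[[12, -1, 0, 0, 0, 0, 1], [22, 0, 0, 0, 0, 0, 1], [22, 0, 0, 0, 0, 0, 1], [18, 0, 0, 0, 0, 0, 1], [12, 0, 0, 0, 0, 0, 1]])

```text
t: 19.25
ee_pos: [515.2, -119.5, 105.7]
ee_rot: [1.145, 1.252, -1.146]
contact_force: [-0.1, -0.1, -0.6]
opening: 0.999
```

Emit:
carry_out(plan=[[6, 0, 0, 0, 0, 0, 1], [0, 0, 0, 0, 0, 0, 1], [0, 0, 0, 0, 0, 0, 1], [0, 0, 0, 0, 0, 0, 1], [0, 0, 0, 0, 0, 0, 1]])

```text
t: 19.67
ee_pos: [517.5, -120.5, 103.7]
ee_rot: [1.145, 1.247, -1.144]
contact_force: [0.6, -0.1, 0.2]
opening: 1.001
```

```bash
python3 -c "
from h import *
go([516.5,-120.2,102])
p,d=robot.camera('scene'); cv2.imwrite('pics/s16.png',cv2.resize(p[180:290,230:350],None,fx=6,fy=5.4,interpolation=2))
s=robot.get_state()
u,v=proj('scene',s['ee_pos']); print((u-229.5)*6,(v-179.5)*5.4)
"
```

```text
t 19.67 pos [ 517.5 -120.5  103.7] q [-0.5  0.2  1.8 -0.   1.1 -0.5] F [ 0.6 -0.1  0.2] op 1.001
yaw 4.985041381002502 tilt [ 0. -0. -1.]
tool shift [ 1.7 -1.  -0.4]
386.3326634087382 276.99135632706293
```

View pics/s16.png

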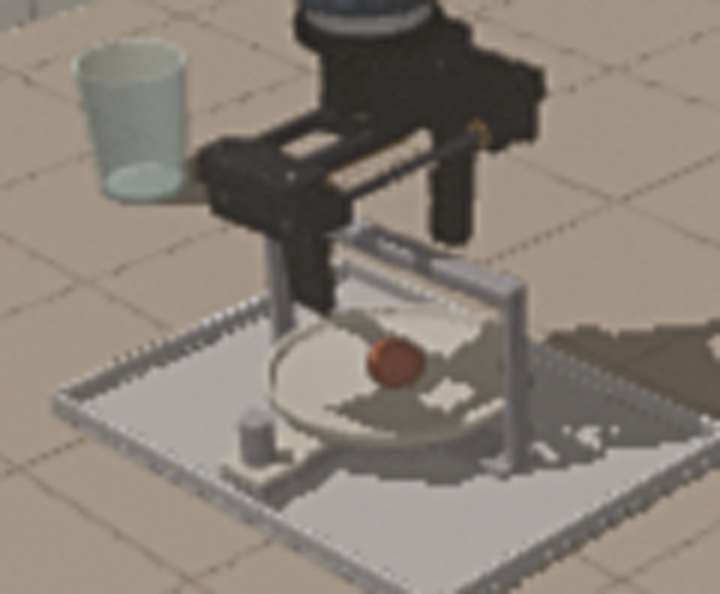

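Emit:
carry_out(plan=[[1, -0.5, 0, 0, 0, 0, 0.8], [0, 0, 0, 0, 0, 0, 0.6], [0, 0, 0, 0, 0, 0, 0.45], [0, 0, 0, 0, 0, 0, 0.35], [0, 0, 0, 0, 0, 0, 0.3]], force=10)

```text
t: 20.13
ee_pos: [516.1, -120.2, 101.6]
ee_rot: [1.145, 1.249, -1.145]
contact_force: [-0.6, -0.1, 0.4]
opening: 0.641
```

Emit:
carry_out(plan=[[0, 0, 0, 0, 0, 0, 0.28], [0, 0, 0, 0, 0, 0, 0.26], [0, 0, 0, 0, 0, 0, 0.25], [0, 0, 0, 0, 0, 0, 0.24], [0, 0, 0, 0, 0, 0, 0.23]])

```text
t: 20.55
ee_pos: [516.1, -120.2, 101.5]
ee_rot: [1.145, 1.249, -1.145]
contact_force: [0.2, -0.3, 0.6]
opening: 0.266
```

```bash
python3 -c "
from h import *
go([516.5,-120.2,102])
"
```

```text
t 20.55 pos [ 516.1 -120.2  101.5] q [-0.5  0.3  1.8  0.   1.1 -0.5] F [ 0.2 -0.3  0.6] op 0.266
yaw 4.980693161957562 tilt [-0.  0. -1.]
tool shift [-0.5  0.4  0.1]
```

Emit:
carry_out(plan=[[0, 0, 0, 0, 0, 0, 0.22], [0, 0, 0, 0, 0, 0, 0.21], [0, 0, 0, 0, 0, 0, 0.2], [0, 0, 0, 0, 0, 0, 0.195], [0, 0, 0, 0, 0, 0, 0.19]])

```text
t: 20.97
ee_pos: [515.9, -120.2, 101.5]
ee_rot: [1.145, 1.249, -1.145]
contact_force: [-2.9, 1.0, 2.3]
opening: 0.188
```

Emit:
carry_out(plan=[[0, 0, 0, 0, 0, 0, 0.185], [0, 0, 0, 0, 0, 0, 0.18], [0, 0, 0, 0, 0, 0, 0.175], [0, 0, 0, 0, 0, 0, 0.17], [0, 0, 0, 0, 0, 0, 0.165]])

```text
t: 21.38
ee_pos: [516.1, -120.2, 101.6]
ee_rot: [1.145, 1.249, -1.145]
contact_force: [-2.9, -0.5, 2.8]
opening: 0.179
```

Emit:
carry_out(plan=[[0, 0, 0, 0, 0, 0, 0.15], [0, 0, 0, 0, 0, 0, 0.1], [0, 0, 0, 0, 0, 0, 0], [0, 0, 0, 0, 0, 0, 0], [0, 0, 0, 0, 0, 0, 0]])

```text
t: 21.8
ee_pos: [516.1, -120.2, 101.6]
ee_rot: [1.145, 1.249, -1.145]
contact_force: [-3.7, -0.1, 3.6]
opening: 0.18
```

```bash
python3 look.py s17.png
```

```text
t 21.8 pos [ 516.1 -120.2  101.6] q [-0.5  0.3  1.8 -0.   1.1 -0.5] F [-3.7 -0.1  3.6] op 0.18
yaw 4.985764982010857 tilt [ 0. -0. -1.]
meanF [-3.6 -0.5  4.3] [ 516.2 -120.2  101.6]
```

View pics/s17.png

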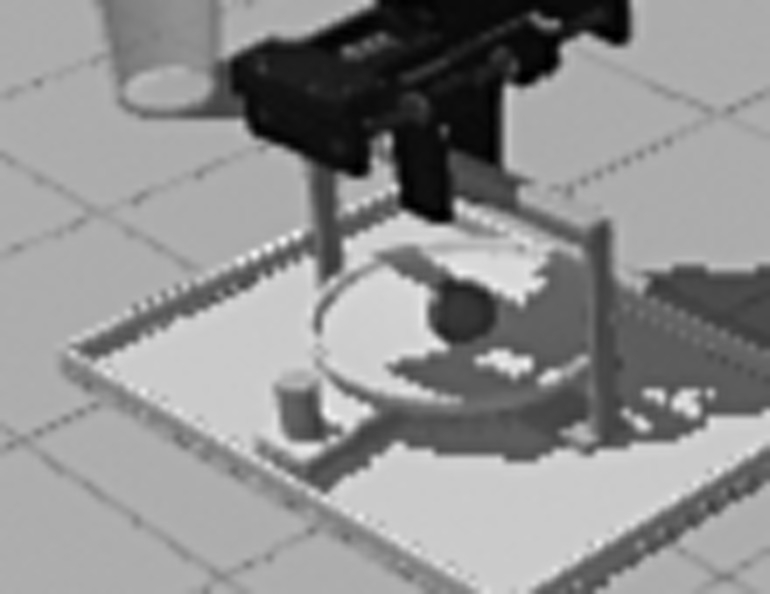

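Emit:
carry_out(plan=[[0, -0.4, 0, 0, 0, 0, 0], [0, -0.4, 0, 0, 0, 0, 0], [0, 0, 0, 0, 0, 0, 0], [0, 0, 0, 0, 0, 0, 0]])

```text
t: 22.33
ee_pos: [515.4, -120.2, 101.3]
ee_rot: [1.145, 1.249, -1.145]
contact_force: [-1.1, -0.4, 0.5]
opening: 0.18
```

```bash
python3 look.py s18.png
```

```text
t 22.33 pos [ 515.4 -120.2  101.3] q [-0.5  0.2  1.8  0.   1.1 -0.5] F [-1.1 -0.4  0.5] op 0.18
yaw 4.978037893988189 tilt [ 0.  0. -1.]
meanF [-1.2 -0.5 -0.6] [ 515.4 -120.2  101.3]
```

Emit:
carry_out(plan=[[0, -0.2, 0, 0, 0, 0, 0], [0, 0, 0, 0, 0, 0, 0], [0, 0, 0, 0, 0, 0, 0], [0, 0, 0, 0, 0, 0, 0], [-0.5, 0, 0, 0, 0, 0, 0]], force=50)

```text
t: 22.95
ee_pos: [514.9, -120.1, 101.6]
ee_rot: [1.145, 1.25, -1.145]
contact_force: [-0.7, 0.1, -5.6]
opening: 0.168
```

Emit:
carry_out(plan=[[-0.5, 0, 0, 0, 0, 0, 0], [-1, 0, 0, 0, 0, 0, 0], [-1, 0, 0, 0, 0, 0, 0], [-1, 0, 0, 0, 0, 0, 0], [-1, 0, 0, 0, 0, 0, 0]])

```text
t: 23.37
ee_pos: [515.0, -120.2, 106.5]
ee_rot: [1.145, 1.249, -1.145]
contact_force: [0.4, 0.5, -6.1]
opening: 0.173
```

```bash
python3 look.py s19.png
```

```text
t 23.37 pos [ 515.  -120.2  106.5] q [-0.5  0.2  1.8 -0.   1.1 -0.5] F [ 0.4  0.5 -6.1] op 0.173
yaw 4.9845760099837975 tilt [-0.  0. -1.]
meanF [-0.2 -0.2 -5.1] [ 515.1 -120.3  106.6]
```

View pics/s19.png

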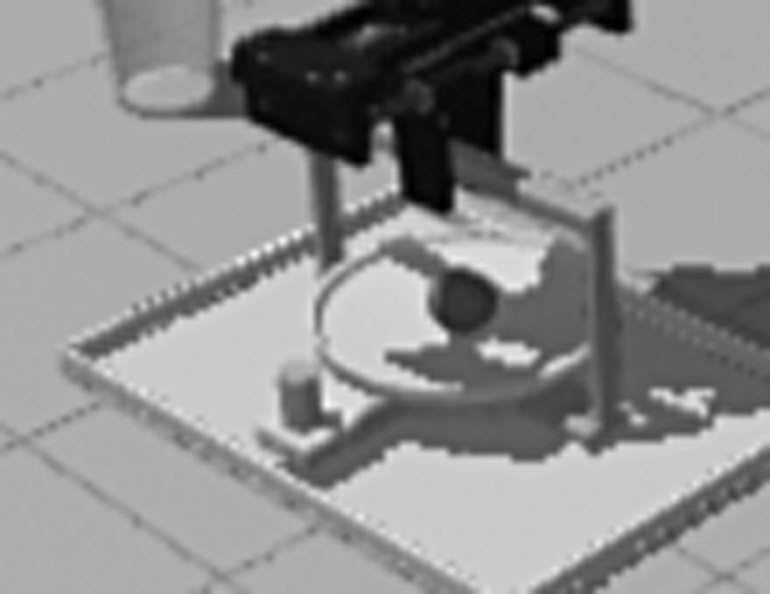

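Emit:
carry_out(plan=[[-3, 0, 0, 0, 0, 0, 0], [-5, 0, 0, 0, 0, 0, 0], [-8, 0, 0, 0, 0, 0, 0], [-8, 0, 0, 0, 0, 0, 0], [-8, 0, 0, 0, 0, 0, 0]])

```text
t: 23.98
ee_pos: [515.4, -120.4, 139.7]
ee_rot: [1.145, 1.248, -1.145]
contact_force: [0.7, -0.6, -4.7]
opening: 0.172
```

Emit:
carry_out(plan=[[-8, 0, 0, 0, 0, 0, 0], [-8, 0, 0, 0, 0, 0, 0], [-8, 0, 0, 0, 0, 0, 0], [-8, 0, 0, 0, 0, 0, 0], [-7, 0, 0, 0, 0, 0, 0]])

```text
t: 24.4
ee_pos: [515.3, -120.3, 178.6]
ee_rot: [1.145, 1.249, -1.145]
contact_force: [-0.2, -0.4, -5.2]
opening: 0.17
```

Emit:
carry_out(plan=[[-5, 0, 0, 0, 0, 0, 0], [-4, 0, 0, 0, 0, 0, 0], [-3, 0, 0, 0, 0, 0, 0], [-2, 0, 0, 0, 0, 0, 0], [0, 0, 0, 0, 0, 0, 0]])

```text
t: 24.82
ee_pos: [515.2, -120.3, 191.8]
ee_rot: [1.145, 1.249, -1.145]
contact_force: [-0.3, -0.7, -4.9]
opening: 0.169
```

```bash
python3 look.py s20.png
```

```text
t 24.82 pos [ 515.2 -120.3  191.8] q [-0.5  0.1  1.8 -0.   1.2 -0.5] F [-0.3 -0.7 -4.9] op 0.169
yaw 4.9870187337351215 tilt [ 0. -0. -1.]
meanF [-0.1  0.5 -5.3] [ 514.9 -120.1  191.1]
```

View pics/s20.png

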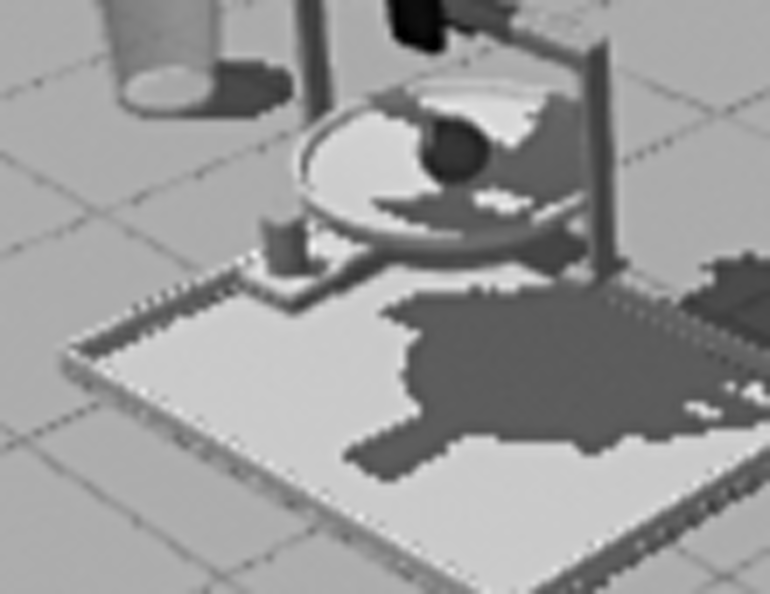

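Emit:
carry_out(plan=[[0, 2, -0.8, 0, 0, 0, 0], [0, 4, -1.8, 0, 0, 0, 0], [0, 4, -1.8, 0, 0, 0, 0], [0, 3, -1.3, 0, 0, 0, 0], [0, 1.4, -0.6, 0.02, 0, 0, 0]])

```text
t: 25.43
ee_pos: [529.5, -112.4, 191.5]
ee_rot: [1.16, 1.24, -1.159]
contact_force: [-0.6, 0.2, -6.2]
opening: 0.174
```

Emit:
carry_out(plan=[[0, 0, 0, 0.04, 0, 0, 0], [0, 0, 0, 0.06, 0, 0, 0], [0, 0, 0, 0.06, 0, 0, 0], [0, 0, 0, 0.06, 0, 0, 0], [0, 0, 0, 0.06, 0, 0, 0]])

```text
t: 25.85
ee_pos: [529.1, -112.6, 191.4]
ee_rot: [1.367, 1.099, -1.367]
contact_force: [-0.3, 0.9, -4.7]
opening: 0.166
```

Emit:
carry_out(plan=[[0, 0, 0, 0.06, 0, 0, 0], [0, 0, 0, 0.06, 0, 0, 0], [0, 0, 0, 0.06, 0, 0, 0], [0, 0, 0, 0.06, 0, 0, 0], [0, 0, 0, 0.06, 0, 0, 0]])

```text
t: 26.27
ee_pos: [529.1, -112.6, 191.5]
ee_rot: [1.579, 0.919, -1.579]
contact_force: [0.1, -0.1, -5.9]
opening: 0.168
```

```bash
python3 look.py s21.png
```

```text
t 26.27 pos [ 529.1 -112.6  191.5] q [-0.4  0.2  1.7  0.   1.2  0.1] F [ 0.1 -0.1 -5.9] op 0.168
yaw -29.613190429501675 tilt [-0.  0. -1.]
meanF [ 0.3  0.1 -5.8] [ 529.  -112.6  191.5]
```

View pics/s21.png

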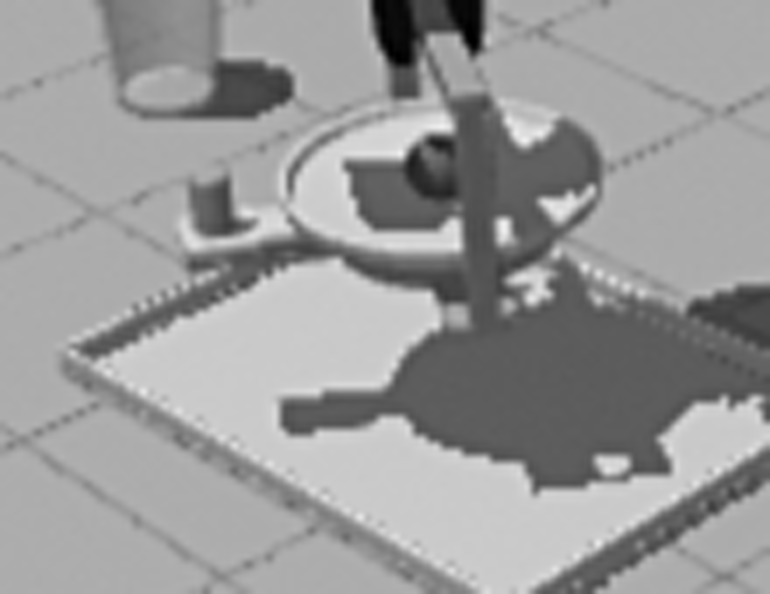

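Emit:
carry_out(plan=[[0, 0, 0, 0.04, 0, 0, 0], [0, 0, 0, 0.06, 0, 0, 0], [0, 0, 0, 0.06, 0, 0, 0], [0, 0, 0, 0.06, 0, 0, 0], [0, 0, 0, 0.06, 0, 0, 0]])

```text
t: 26.88
ee_pos: [529.0, -112.7, 191.5]
ee_rot: [1.766, 0.722, -1.766]
contact_force: [0.3, -0.2, -5.2]
opening: 0.171
```

Emit:
carry_out(plan=[[0, 0, 0, 0.06, 0, 0, 0], [0, 0, 0, 0.06, 0, 0, 0], [0, 0, 0, 0.06, 0, 0, 0], [0, 0, 0, 0.06, 0, 0, 0], [0, 0, 0, 0.06, 0, 0, 0]])

```text
t: 27.3
ee_pos: [529.0, -112.7, 191.5]
ee_rot: [1.956, 0.475, -1.956]
contact_force: [1.0, -0.0, -5.3]
opening: 0.168
```

Emit:
carry_out(plan=[[0, 0, 0, 0.06, 0, 0, 0], [0, 0, 0, 0.06, 0, 0, 0], [0, 0, 0, 0.06, 0, 0, 0], [0, 0, 0, 0.06, 0, 0, 0], [0, 0, 0, 0.06, 0, 0, 0]])

```text
t: 27.72
ee_pos: [529.0, -112.7, 191.5]
ee_rot: [2.129, 0.188, -2.129]
contact_force: [-0.1, 0.1, -5.7]
opening: 0.166
```

Emit:
carry_out(plan=[[0, 0, 0, 0.05, 0, 0, 0], [0, 0, 0, 0.04, 0, 0, 0], [0, 0, 0, 0.03, 0, 0, 0], [0, 0, 0, 0.015, 0, 0, 0], [0, 0, 0, 0, 0, 0, 0]])

```text
t: 28.13
ee_pos: [529.0, -112.7, 191.5]
ee_rot: [2.2, 0.048, -2.199]
contact_force: [0.4, -0.3, -4.9]
opening: 0.17
```

Emit:
carry_out(plan=[[0, 0, 0, 0, 0, 0, 0], [0, 0, 0, 0, 0, 0, 0], [0, 0, 0, 0, 0, 0, 0], [0, 0, 0, 0, 0, 0, 0], [0, 0, 0, 0, 0, 0, 0]])

```text
t: 28.55
ee_pos: [528.9, -112.7, 191.5]
ee_rot: [2.2, 0.047, -2.2]
contact_force: [-0.3, -0.4, -4.9]
opening: 0.171
```

```bash
python3 look.py s22.png; python3 -c "
from h import *
p,d=robot.camera('top'); cv2.imwrite('pics/t22.png',cv2.resize(p[165:295,285:440],None,fx=5,fy=4.6,interpolation=2))"
```

```text
t 28.55 pos [ 528.9 -112.7  191.5] q [-0.4  0.2  1.7 -0.   1.2  1.1] F [-0.3 -0.4 -4.9] op 0.171
yaw -87.53086633029379 tilt [-0.  0. -1.]
meanF [ 0.   0.3 -5.9] [ 528.9 -112.7  191.5]
```

View pics/s22.png

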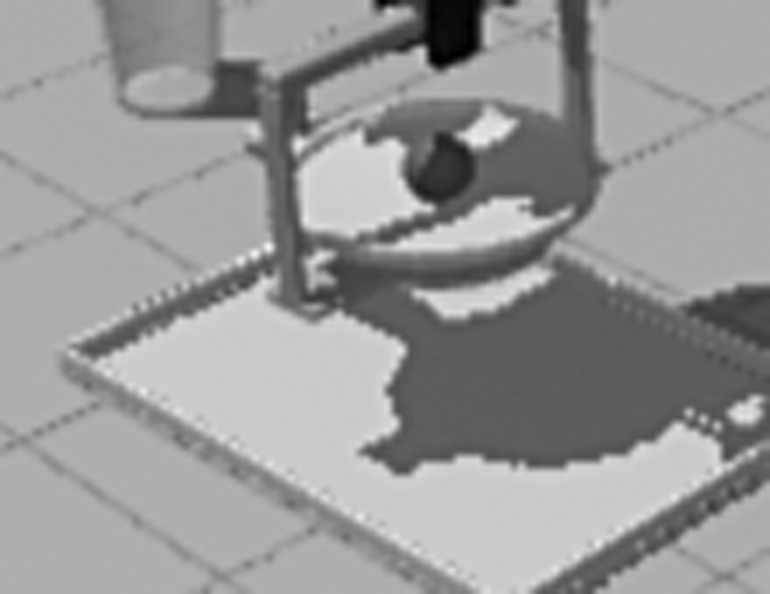

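View pics/t22.png

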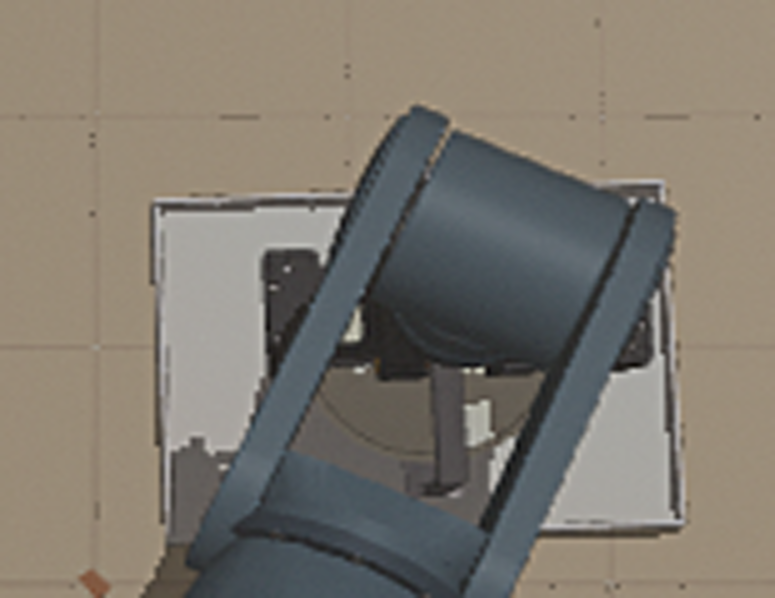

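```bash
python3 -c "
from h import *
for n,p in dict(ball=[528.9,-112.7,131.2],b10y=[528.9,-102.7,131.2],near=[528.9+87,-112.7+4,94],far=[528.9-87,-112.7-4,94.2],barnear=[528.9+90,-112.7+4,218]).items():
  u,v=proj('scene',p); print(n,(u-229.5)*7,(v-199.5)*6.6)
print(robot.recognise('scene','ball_center')[:1],robot.recognise('scene','pin')[:1])"
```

```text
ball 439.37221185527676 170.7936198025659
b10y 454.31088164908806 178.33157065881772
near 296.2058797977829 313.67583332989375
far 580.0083643329835 169.2455514715447
barnear 267.0168433923051 75.23659490381269
[] []
```

```bash
python3 -c "
from h import *
go(None); print(robot.hand_in())"
```

```text
t 28.9 pos [ 528.9 -112.7  191.5] q [-0.4  0.2  1.7  0.   1.2  1.1] F [-1.2  0.2 -5.6] op 0.167
yaw -87.54711767559247 tilt [-0.  0. -1.]
the job is handed in; nothing more can be done
None
```

The pin is through both ears, and the dish is lifted, turned a quarter turn clockwise and still held over the middle of the tray. I handed the job in at about 29 s; the system gave no verdict.

**Pinning:** The pin slid down with no measurable resistance. In the picture after release, the top of its head was at the height expected for a seated pin. The lower edge of the head read about 0.5 px (1.5–2 mm) high; I put that down to image noise and did not press the pin further.

**Gripping the bar:** The first light grip pushed the bar sideways with about 3.6 N. I moved the gripper about 1 mm to relieve it, then tightened to 50 N and lifted.

**Last checks:**
- **Hold:** the gripper carries a steady 5–6 N.
- **Height and position:** the carrier's underside is about 94 mm above the tray's underside. It is within a few millimetres of the tray's centre.
- **Turn:** its yaw is about −87.5°, against about −87.8° wanted for the tray's y axis.
- **Level and ball:** the dish looks level, and the ball is within about 1 px of where it should be if centred.
- **Obstacles:** the arm never went near the tumbler, pill tin, hairbrush or swab box, but I did not measure them again.

**Not confirmed at the end:** The pin was hidden behind an upright in the last picture, and the recogniser found neither pin nor ball there. I last saw the pin seated partway through the turn.

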